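# Screw down the battery hatch of the counting scale

## Robot

A 7-joint arm with a two-finger parallel gripper is mounted at the origin on the work surface. World frame = base frame: x ahead of the robot, y to its left, z up, the work surface at z = 0. Lengths are in m, angles in rad, forces in N, time in s.
With the tool pointing down it reaches from about 0.425 to 0.875 m from the base axis. Payload 8.4 kg.
Tool frame: the origin (TCP) lies at the very end of the fingers, on their centre line; the grasp point (between the pads) lies 19 mm behind it; y points along the fingers, z is the direction in which the jaws open and shut, and the axes are right-handed (so a half turn about y gives the same grasp; the last joint's range is limited). The gripper opens to 85 mm and grips with 20 to 120 N. Pads are 22 mm wide; open, the fingers measure 114 mm over their backs; the gripper's body (76 mm by 85 mm) begins 54 mm behind the grasp point. The pads swing forward as they close: fully open they stand 13 mm farther back than shut.
Start: joints at [1.104, 0.333, 0.04, 1.465, -0.013, 1.343, -0.059], TCP at [0.234, -0.607, 0.231] pointing down, gripper open.
Joint ranges: [-2.58, 2.58], [-0.38, 2.09], [-1.3, 1.39], [0.25, 2.4], [-1.5, 4.64], [0.08, 2.09], [-2.65, 2.65]. Speed limits (rad/s): [2.22, 2.22, 2.79, 2.79, 3.14, 3.14, 3.14].

## Interface

Orientations are given as a 3x3 rotation matrix whose columns are the frame's x, y, z axes.
In Python, from station import env, snapshot, camera_model, ticket gives the robot as it stands.
- The arm moves only by the tool jog_arm, never from a script. Its argument "steps" is a list of rows, each a list of 7 numbers: the opening, from 0 (shut) to 1 (fully open), then the shift along the tool's x, y, z in m, then the turn, a rotation vector about the tool's x, y, z in rad. A call has 1 to 8 rows; each row shifts and turns the pose as measured when the row begins, along the tool's axes as they then stand; what a row does not reach is not made up. A row lasts 1/10 s, in which the tool goes at most 50 mm and 8.59 degrees, less where a joint would pass 70% of its speed; a pose out of reach is approached as far as the arm can. A call with a gripper value outside its range is refused whole. The fingers move at their own pace and stop on an object; the grip force is fixed at half the most. Time passes only in rows, so rows that do not move let the fingers close. It gives the time, the measured TCP pose, the force and the opening at its end, in the units of the state.
- env.sense(): the state, without advancing time (a new reading comes with each control period).
- snapshot(name): name is "scene" or "side" or "wrist"; returns (picture, depth): 400x640x3 uint8, red, green, blue; 400x640 float32, m along the optical axis (not along the pixel's ray), 0 where there is no reading.
- camera_model(name): a dict with "mtx" (3x3 intrinsics, pixels), "k1" (the pictures are not rectified: a ray, as slopes to the right and down, at radius r is drawn at 1 + k1 r^2 times it, then the intrinsics apply), "R" (3x3) and "t" (3): a world point X has camera coordinates R X + t. Camera axes: x right, y down, z forward; pixel columns grow to the right and rows downward; lengths in m; the calibration is good to about 2 mm. A picture is of the moment at which its call begins: read the wrist's pose just before it. camera_model takes no time and is no camera call; for the wrist camera it gives the pose at the moment of the call.
- ticket.finish_job(): hands the job in, once; it reports no verdict.
The state is a dict: "time": time; "joint_pos": joint angles; "dq": joint speeds; "tau": joint torques, N m; "ee_pos": TCP position; "orientation": TCP orientation; "force": force on the tool from outside, world axes, zero at the start; "torque": the same for the moment, N m; "opening": finger opening in m.
Only numpy, scipy, OpenCV 4.12 (cv2) and the standard library are available. Lean on these libraries where they do the work, as an engineer would, in place of code of your own. Each camera call takes 0.05 s, during which the arm holds its last target.

## Task

The battery hatch on the sloping front of the counting scale is held by one loose cross-head screw: take the blue cross-head screwdriver out of the tool stand and, with it, drive that screw clockwise until it is fully home. Then put the screwdriver back upright in an empty hole of the stand and let go. Turn the screw only with the screwdriver, and leave the other things on the bench where they are.

Things in the scene. Friction and masses are not known exactly. Their poses are not given: they have to be found in the camera images.
- cross_driver: Cross-head screwdriver, blue handle, bit down in a hole of the stand, 130 g. Origin: centre of the underside of its black flange (34 mm diameter, 6 mm thick) that rests on the stand's top; z points up through the handle. Handle: 26 mm square section, flats facing +-x and +-y, from 6 to 81 mm above the origin. Below the flange a 10 mm shaft.
- bit_tip (a point): End of the cross bit, on the screwdriver's axis 60 mm below the origin of cross_driver; same axes. The bit is the last 7 mm: a plus sign of two crossed wings along x and y, each 12 mm across and 2.2 mm thick, flat ended, not tapered.
- hatch_screw: The loose brass screw. Origin: centre of its head's underside; z points out along its axis. Head 21 mm diameter, 6 mm tall. This frame goes in and out with the screw but does NOT turn with it. Fast thread: goes in 1.5 mm per radian turned clockwise (seen from outside), starts 2.8 to 4.2 mm (1.9 to 2.8 rad) from home, needs 0.18 N m, does not move under plain pushing, stops hard at home.
- recess (a point): Centre of the top of the screw's head, 6 mm above hatch_screw's origin. Cross recess 3.5 mm deep, wings 4.6 mm wide, 14 mm long: the bit fits every quarter turn with 1 mm play and 0.2 rad in turning. The recess's angle is not reported and may be anything: see it, or press lightly (3 to 15 N) and turn clockwise until the bit drops in 3.5 mm. Keep the bit pushed in as the screw goes in, or it comes out.
- hatch: Grey battery hatch, 85 x 100 mm, fixed on the scale's sloping front. Origin: on its outer face, on the screw's axis; z: outward normal, 35 degrees from vertical, leaning towards the scale's front (-x of the scale). The screw is home when the origin of hatch_screw is at z = 0 in this frame.
- scale: White counting scale, fixed, 300 mm deep (x), 280 wide (y). Origin: centre of its underside. Its front (-x) is 30 mm high and slopes up at 35 degrees to 114 mm over 120 mm; hatch centre 65 mm to +y of the middle, display and keys on the -y half; behind is a steel pan (top at 128 mm) with a carton.
- stand: Grey steel tool stand, fixed, 70 mm (x) by 200 mm (y), foot 90 mm. Origin: centre of its underside; the top plate is 8 mm thick, its upper face at 75 mm, open beneath.
- hole_a (a point): Centre of the hole at -y of the stand's top, on the upper face, 20 mm diameter, through.
- hole_b (a point): The same for the hole at +y, 100 mm from hole_a. One hole holds the cross driver, the other the flat driver, either way round.
- flat_driver: Bystander: flat-blade screwdriver, orange handle, otherwise shaped like the cross driver, in the other hole. Leave it.
- pan_carton: Bystander: cardboard carton 90 x 130 x 60 mm on the scale's pan. Origin under its centre.
- tape_roll: Bystander: yellow roll of tape lying flat, 100 mm across, 45 mm high.
- screw_jar: Bystander: amber jar, 64 mm diameter, 85 mm high.
- yellow_box: Bystander: flat yellow box 60 x 120 x 35 mm.
- teal_box: Bystander: flat teal box 45 x 110 x 30 mm.
- parts_bin: Bystander: red open bin 110 x 90 x 55 mm.
Things that resemble listed ones, but are neither listed nor needed, are in the scene too. Leave any green or white look-alike of the cross_driver alone.

How it is judged:
By the outcome, as a careful person would: the job done as asked, in the order asked, and still so for the second after the job is handed in, with the robot touching nothing.
It also fails if it takes over 58 s, if anything falls off the work surface, if the arm or the gripper's body presses on something with over 40 N, if the wrist force passes 120 N, or if a joint passes its speed limit or range.

## Working session

There is one attempt and no reset: what is moved stays moved. The work goes in short steps, Python scripts to look and compute and a tool call to move; the robot and the scene stay as the last step left them, time stands still between calls to the robot, and variables do not carry over. Pictures are saved under pics/ and viewed, and the job is handed in when it is done.

Besides the shell and the picture viewer there is one more tool, called after "Emit:" in YAML: its name, and indented under it one key for each argument. jog_arm: Moves the arm, as the interface text tells. Its arguments: {"type":"object","properties":{"steps":{"type":"array","items":{"type":"array","items":{"type":"number"}}}},"required":["steps"]}

```bash
ls; mkdir -p pics; python3 - <<'E'
from station import env, snapshot, camera_model
import cv2, numpy as np
s=env.sense(); print(s)
for n in ("scene","side"):
    p,d=snapshot(n); cv2.imwrite(f"pics/{n}0.png",p[:,:,::-1]); np.savez(f"pics/{n}0.npz",p=p,d=d)
    print(n,camera_model(n))
E
```

```text
pics
{'time': 0.0, 'joint_pos': array([ 1.10379654,  0.33391092,  0.03987628,  1.46627746, -0.01343038,
        1.34330532, -0.05849391]), 'dq': array([-0.00085123,  0.00054597, -0.00079111, -0.00036492,  0.00052281,
        0.00150058, -0.00044123]), 'tau': array([-7.87387376e-05, -6.58547044e+01,  1.36561722e+00, -4.05554581e+01,
        1.69266650e-02,  1.27359317e-02, -5.68740020e-06]), 'ee_pos': array([ 0.23353145, -0.60610461,  0.23041825]), 'orientation': array([[-9.33128039e-01, -6.63841331e-04,  3.59543630e-01],
       [-3.59544234e-01,  1.49419721e-03, -9.33126846e-01],
       [ 8.22190788e-05, -9.99998663e-01, -1.63295763e-03]]), 'force': array([-0.02547229, -0.38768665, -0.30574052]), 'torque': array([ 0.05532019, -0.05320316, -0.00290349]), 'opening': 0.08519894384005604}
scene {'mtx': array([[520.85283613,   0.        , 324.70890973],
       [  0.        , 520.85283613, 202.59190358],
       [  0.        ,   0.        ,   1.        ]]), 'k1': -0.08647024238650826, 'R': array([[-0.8745297 ,  0.48491798,  0.00723536],
       [ 0.37707088,  0.6892627 , -0.61865539],
       [-0.30498419, -0.53830427, -0.78562915]]), 't': array([ 0.49359471, -0.12090864,  1.48129496])}
side {'mtx': array([[440.54439144,   0.        , 319.17029776],
       [  0.        , 440.54439144, 206.80696827],
       [  0.        ,   0.        ,   1.        ]]), 'k1': -0.02813117091295413, 'R': array([[-0.85395506, -0.52011143, -0.01564792],
       [-0.36947477,  0.62725589, -0.6855935 ],
       [ 0.36640027, -0.57968452, -0.72781639]]), 't': array([0.42311182, 0.28179606, 1.12426973])}
```

View pics/scene0.png

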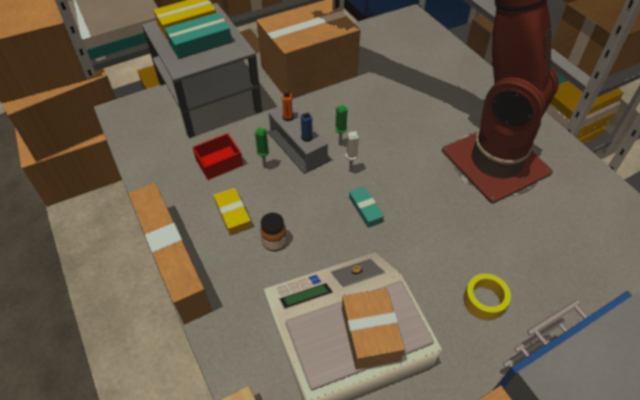

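View pics/side0.png

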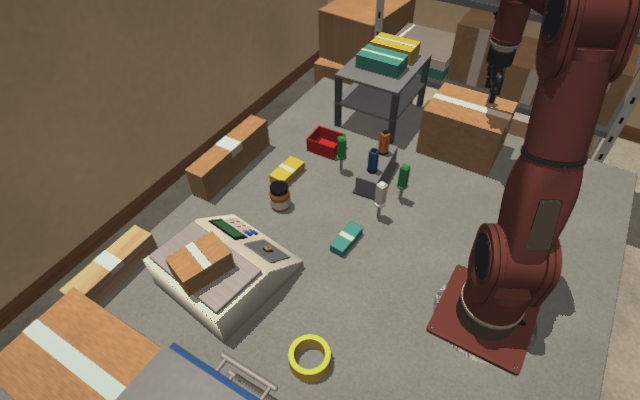

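```bash
cat > h.py <<'E'
import numpy as np, cv2
def cast(cm,uv):
    k=cm['mtx']; uv=np.atleast_2d(uv).astype(float)
    p=cv2.undistortPoints(uv.reshape(-1,1,2),k,np.array([cm['k1'],0,0,0.])).reshape(-1,2)
    d=np.c_[p,np.ones(len(p))]            # z=1 slopes
    return -cm['R'].T@cm['t'], d@cm['R']   # origin, dirs world
def plane(cm,uv,z):
    o,d=cast(cm,uv); return o+d*((z-o[2])/d[:,2])[:,None]
def dep(cm,uv,d):
    o,r=cast(cm,uv); uv=np.atleast_2d(uv).astype(int); return o+r*d[uv[:,1],uv[:,0]][:,None]
def tri(cm1,uv1,cm2,uv2):
    o1,d1=cast(cm1,uv1);o2,d2=cast(cm2,uv2);d1=d1[0];d2=d2[0]
    A=np.c_[d1,-d2];s=np.linalg.lstsq(A,o2-o1,rcond=None)[0]
    a=o1+s[0]*d1;b=o2+s[1]*d2;return (a+b)/2,np.linalg.norm(a-b)
def proj(cm,X):
    X=np.atleast_2d(X).astype(float); r=cv2.Rodrigues(cm['R'])[0]
    return cv2.projectPoints(X.reshape(-1,1,3),r,cm['t'],cm['mtx'],np.array([cm['k1'],0,0,0.]))[0].reshape(-1,2)
E
python3 - <<'E'
from h import *; from station import camera_model
C={}
for n in("scene","side"):
    z=np.load(f"pics/{n}0.npz");p,d=z['p'],z['d'];cm=camera_model(n)
    hsv=cv2.cvtColor(p,cv2.COLOR_RGB2HSV)
    for nm,lo,hi in(("blue",(100,90,25),(125,255,200)),("orange",(5,190,100),(14,255,255)),("green",(50,100,40),(75,255,255)),("yellow",(22,150,100),(35,255,255)),("teal",(80,90,60),(98,255,255)),("red",(0,180,100),(4,255,255))):
        m=cv2.inRange(hsv,lo,hi);k,lab,st,ce=cv2.connectedComponentsWithStats(m)
        for i in range(1,k):
            if st[i,4]<40: continue
            q=np.argwhere(lab==i)[:,::-1];X=dep(cm,q,d);X=X[d[q[:,1],q[:,0]]>0]
            print(n,nm,st[i],ce[i].round(1),np.median(X,0).round(3),X[:,2].min().round(3),X[:,2].max().round(3))
    cv2.imwrite(f"pics/{n}_crop.png",cv2.resize(p[80:200,220:420] if n=="scene" else p[100:220,300:440],None,fx=4,fy=4,interpolation=2)[:,:,::-1])
    b=p[225:320,260:450] if n=="scene" else p[200:300,140:310]
    cv2.imwrite(f"pics/{n}_crop2.png",cv2.resize(b,None,fx=4,fy=4,interpolation=2)[:,:,::-1])
E
```

```text
scene blue [348   0  70  17 675] [379.    5.3] [-0.671 -1.595 -0.542] -0.684 -0.349
scene blue [426   0  44  28 924] [448.5  11.3] [-0.959 -1.3   -0.495] -0.622 -0.378
scene blue [301 115  11  24 187] [306.3 126.8] [ 0.475 -0.265  0.124] 0.081 0.158
scene blue [310 276  10   8  54] [314.5 279.3] [0.656 0.116 0.056] 0.046 0.068
scene blue [ 499  292  132   94 1058] [563.  337.1] [0.384 0.527 0.245] -0.004 0.26
scene orange [283  94   9  24 109] [286.9 104.4] [ 0.482 -0.365  0.133] 0.013 0.158
scene orange [262 232  19   7  49] [270.5 236.1] [ 0.694 -0.034  0.057] 0.052 0.064
scene green [336 105  11  28 246] [340.9 118.7] [ 0.369 -0.263  0.108] 0.059 0.145
scene green [255 128  13  29 259] [261.3 141.6] [ 0.598 -0.288  0.11 ] 0.057 0.145
scene green [285 286  42  19 301] [305.  294.7] [0.701 0.158 0.089] 0.076 0.1
scene yellow [154   0  53  16 289] [175.9   5.8] [ 0.636 -0.765  0.268] -0.073 0.274
scene yellow [157   4  58  22 456] [185.7  14.5] [ 0.629 -0.708  0.267] -0.117 0.273
scene yellow [214 188  27  20 321] [226.4 197.3] [ 0.736 -0.218  0.033] -0.003 0.039
scene yellow [222 20
[... 993 characters left out ...]
8.2  38.2] [ 0.622 -0.766  0.272] 0.268 0.277
side yellow [370  38  45  14 197] [392.4  44.6] [ 0.617 -0.71   0.272] 0.267 0.276
side yellow [284 157  20  13 133] [293.7 162.5] [ 0.728 -0.219  0.037] 0.031 0.043
side yellow [270 168  22  13 169] [280.4 174.2] [ 0.735 -0.148  0.037] 0.029 0.089
side teal [364  44  44  15 182] [385.8  51. ] [ 0.616 -0.657  0.272] 0.267 0.275
side teal [356  50  46  28 762] [377.7  63.3] [ 0.615 -0.587  0.26 ] -0.118 0.276
side teal [428  68  18  12 129] [435.9  73.5] [ 0.615 -1.338 -0.152] -0.184 -0.126
side teal [330 222  32  35 469] [345.3 239.4] [ 0.419 -0.011  0.031] 0.003 0.037
side red [307 137  30  12 154] [324.3 142.3] [ 0.706 -0.395  0.009] 0.001 0.06
```

View pics/scene_crop.png

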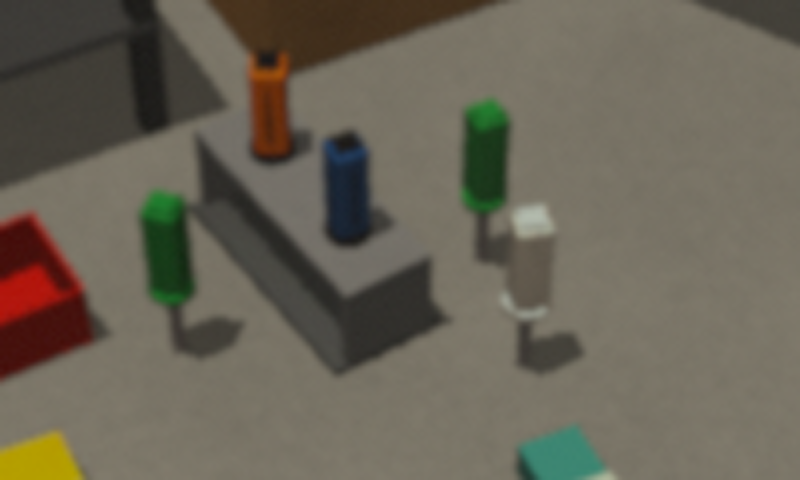

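View pics/scene_crop2.png

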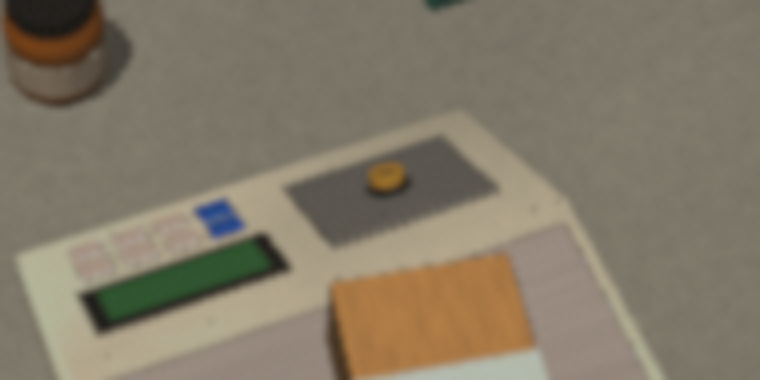

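View pics/side_crop2.png

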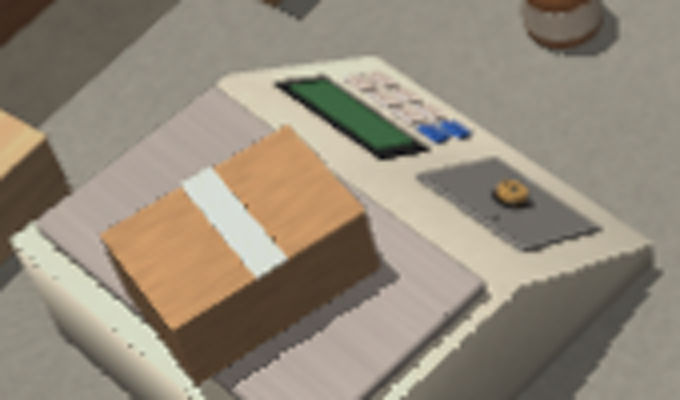

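```bash
python3 - <<'E'
from h import *; from station import camera_model
import math
S={}
for n in("scene","side"):
    z=np.load(f"pics/{n}0.npz");S[n]=(z['p'],z['d'],camera_model(n))
for n,box in(("scene",(330,255,390,292)),("side",(240,235,295,265))):
    p,d,cm=S[n];x0,y0,x1,y1=box;hsv=cv2.cvtColor(p,cv2.COLOR_RGB2HSV)[y0:y1,x0:x1]
    br=cv2.inRange(hsv,(8,110,80),(28,255,255));k,l,st,ce=cv2.connectedComponentsWithStats(br)
    for i in range(1,k):
        if st[i,4]>8: print(n,'brass',st[i],ce[i]+[x0,y0]); 
    gr=cv2.inRange(hsv,(0,0,30),(179,45,115))
    k,l,st,ce=cv2.connectedComponentsWithStats(gr);i=1+np.argmax(st[1:,4]);print('hatch',st[i])
    q=np.argwhere(cv2.erode((l==i).astype(np.uint8),np.ones((3,3))))[:,::-1]+[x0,y0];X=dep(cm,q,d);X=X[d[q[:,1],q[:,0]]>0]
    c=np.median(X,0);X=X[np.abs(X-c).max(1)<.07]
    for _ in range(3):
        c=X.mean(0);u,s,v=np.linalg.svd(X-c);nn=v[2]*np.sign(v[2][2]);r=(X-c)@nn;X=X[abs(r)<max(2*r.std(),.001)]
    print(n,'plane',len(X),c.round(4),nn.round(4),'tilt',math.degrees(math.acos(nn[2])),'az',math.degrees(math.atan2(nn[1],nn[0])),r.std())
    cn,_=cv2.findContours((l==i).astype(np.uint8),0,2);R=cv2.minAreaRect(cn[0]);print(cv2.approxPolyDP(cv2.convexHull(cn[0]),4,True).reshape(-1,2)+[x0,y0])
# drivers: triangulate
cs,cd=S['scene'][2],S['side'][2]
print(tri(cs,(306.3,126.8),cd,(372.6,160.6)))
E
```

```text
scene brass [22 11  9  7 53] [356.16981132 268.79245283]
scene brass [39 34 19  3 38] [379.71052632 290.31578947]
hatch [  2   4  52  27 660]
scene plane 413 [0.5711 0.1594 0.0775] [-0.0804 -0.5701  0.8176] tilt 35.15072451431882 az -98.02811116510817 0.0008226289626087301
[[383 271]
 [346 285]
 [332 273]
 [369 259]]
side brass [24 10  8  6 33] [267.39393939 247.51515152]
hatch [  7   5  43  23 384]
side plane 215 [0.5554 0.1587 0.081 ] [-0.079  -0.5753  0.8141] tilt 35.49880221169509 az -97.81799137006159 0.000856434016208411
[[247 244]
 [263 240]
 [289 257]
 [271 262]]
(array([ 0.4682602 , -0.27816005,  0.11255348]), np.float64(0.0032881792376926984))
```

```bash
python3 - <<'E'
from h import *; from station import camera_model,snapshot,env
s=env.sense();cm=camera_model("wrist");p,d=snapshot("wrist");cv2.imwrite("pics/w0.png",p[:,:,::-1])
R=s['orientation'];print('cam in tool',R.T@(-cm['R'].T@cm['t']-s['ee_pos']),'axis',R.T@cm['R'].T,cm['mtx'][0,0])
cs,cd=camera_model('scene'),camera_model('side')
print(tri(cs,(356.2,268.8),cd,(267.4,247.5)))
print(R.T@(np.array([.468,-.278,.33])-s['ee_pos']))
E
```

```text
cam in tool [-6.92838268e-02 -1.41199543e-01 -9.59728295e-06] axis [[-1.45530762e-04  9.61735723e-01  2.73978789e-01]
 [ 1.63973483e-04 -2.73978766e-01  9.61735727e-01]
 [ 9.99999976e-01  1.84887390e-04 -1.17826818e-04]] 289.586647845218
(array([0.56774408, 0.1492193 , 0.07944029]), np.float64(0.003208840296813199))
[-0.33675784 -0.0991877  -0.22208141]
```

View pics/w0.png

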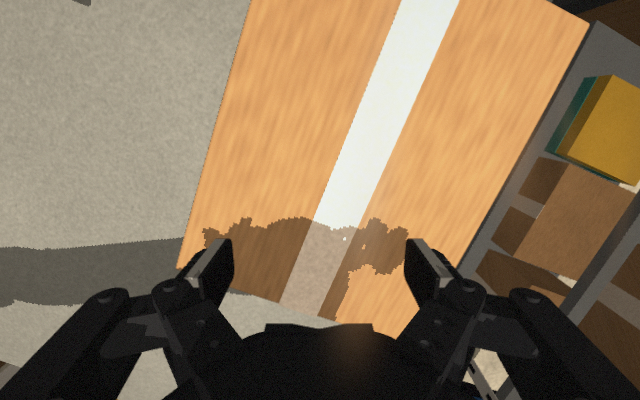

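Emit:
jog_arm:
  steps:
    - [1,0,-0.05,0,0,0,0]
    - [1,0,-0.05,0,0,0,0]
    - [1,-0.042,0,-0.027,0,0,0]
    - [1,-0.042,0,-0.027,0,0,0]
    - [1,-0.042,0,-0.027,0,0,0]
    - [1,-0.042,0,-0.027,0,0,0]
    - [1,-0.042,0,-0.027,0,0,0]
    - [1,-0.042,0,-0.027,0,0,0]

```text
time: 0.95
ee_pos: [0.4074, -0.3665, 0.3314]
orientation: [[-0.938, -0.005, 0.346], [-0.346, 0.003, -0.938], [0.004, -1.0, -0.005]]
force: [0.5, -0.8, -0.2]
opening: 0.0856
```

Emit:
jog_arm:
  steps:
    - [1,-0.04,0,-0.03,0,0,0]
    - [1,-0.035,0,-0.03,0,0,0]
    - [1,0,0,0,0,0,0]

```text
time: 1.25
ee_pos: [0.4613, -0.2748, 0.3312]
orientation: [[-0.935, -0.004, 0.356], [-0.356, 0.005, -0.935], [0.002, -1.0, -0.007]]
force: [0.2, -0.8, 1.0]
opening: 0.0855
```

```bash
python3 - <<'E'
from h import *; from station import camera_model,snapshot,env
s=env.sense();cm=camera_model("wrist");p,d=snapshot("wrist");cv2.imwrite("pics/w1.png",p[:,:,::-1]);np.savez("pics/w1.npz",p=p,d=d,**cm,**{'Rt':s['orientation'],'pt':s['ee_pos'],'q':s['joint_pos']})
print(s['ee_pos'],s['time'],s['joint_pos'])
E
```

```text
[ 0.4613389  -0.27484934  0.33117584] 1.25 [ 0.67518136  0.08549052 -0.23466579  1.56264291  0.0165775   1.50164771
 -0.76701098]
```

View pics/w1.png

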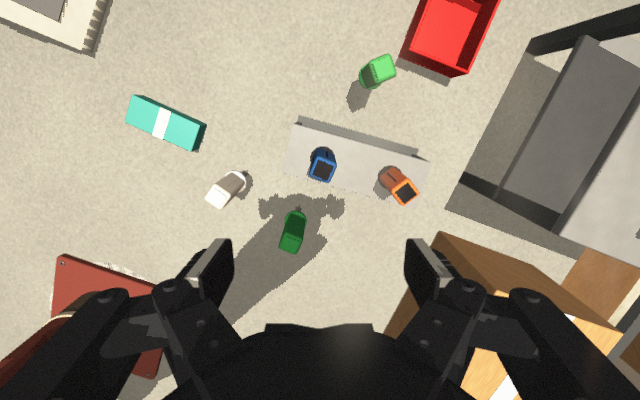

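```bash
cat > m1.py <<'E'
from h import *
import sys,math
def an(f,b):
    z=np.load(f);p,d=z['p'],z['d'];cm={k:z[k] for k in('mtx','R','t')};cm['k1']=float(z['k1'])
    x0,y0,x1,y1=b
    c=cv2.resize(p[y0:y1,x0:x1],None,fx=8,fy=8,interpolation=cv2.INTER_CUBIC);cv2.imwrite("pics/c_"+f.split('/')[1][:-4]+".png",c[:,:,::-1])
    return p,d,cm,z
E
python3 - <<'E'
from m1 import *
p,d,cm,z=an("pics/w1.npz",(280,110,370,180))
hsv=cv2.cvtColor(p,cv2.COLOR_RGB2HSV)
X=dep(cm,[(323,170),(402,192),(360,150),(340,175)],d);print(X.round(4))
# stand top
m=cv2.inRange(hsv,(0,0,130),(179,30,210));
yy,xx=np.mgrid[0:400,0:640];q=np.c_[xx.ravel(),yy.ravel()];W=dep(cm,q,d).reshape(400,640,3)
st=((abs(W[...,2]-.075)<.006)&(xx>270)&(xx<450)&(yy>90)&(yy<220)).astype(np.uint8)
cn,_=cv2.findContours(st,0,2);c=max(cn,key=cv2.contourArea);G=plane(cm,c.reshape(-1,2),.075)[:,:2].astype(np.float32)
r=cv2.minAreaRect(G*1000);print(r, cv2.boxPoints(r))
# tops
for nm,(lo,hi),xr in(("blue",((100,90,40),(125,255,255)),(290,350)),("orange",((3,120,60),(18,255,255)),(375,425))):
    m=((W[...,2]>.150)&(W[...,2]<.164)&(xx>xr[0])&(xx<xr[1])&(yy>140)&(yy<215)).astype(np.uint8)
    cn,_=cv2.findContours(m,0,2);c=max(cn,key=cv2.contourArea);G=plane(cm,c.reshape(-1,2),.156)[:,:2].astype(np.float32)
    print(nm,cv2.contourArea(c),cv2.minAreaRect(G*1000))
E
```

```text
[[ 0.4666 -0.2769  0.1563]
 [ 0.4749 -0.3701  0.1559]
 [ 0.4953 -0.3212  0.0733]
 [ 0.4529 -0.3086  0.0743]]
((472.0237121582031, -325.17193603515625), (70.15814971923828, 199.8589324951172), 5.512701034545898) [[ 427.50702 -229.07457]
 [ 446.70673 -428.00916]
 [ 516.5404  -421.2693 ]
 [ 497.3407  -222.33472]]
blue 466.0 ((467.7326354980469, -275.9290466308594), (25.550273895263672, 25.35661506652832), 87.74183654785156)
orange 441.0 ((476.7492370605469, -372.43426513671875), (25.9623966217041, 25.501710891723633), 60.27863311767578)
```

View pics/c_w1.png

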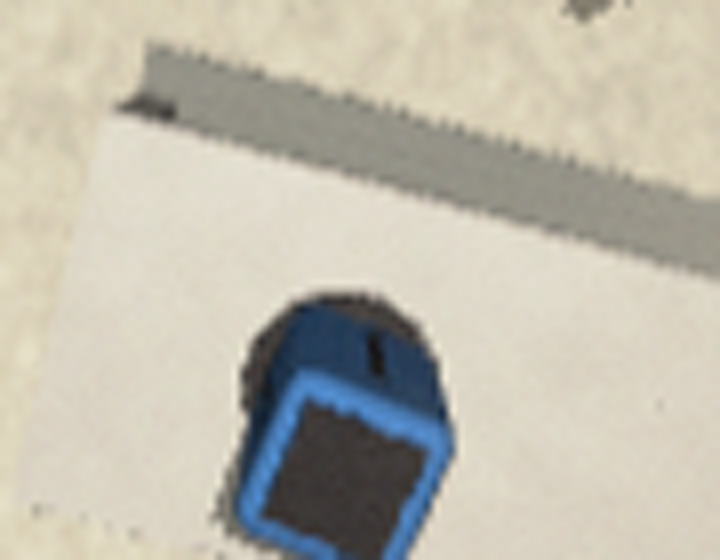

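Emit:
jog_arm:
  steps:
    - [1,-0.0056,0,0.0033,0,0.134,0]
    - [1,0,0.02,0,0,0.134,0]
    - [1,0,0.03,0,0,0.134,0]
    - [1,0,0.04,0,0,0,0]
    - [1,0,0.02,0,0,0,0]
    - [1,0,0,0,0,0,0]

```text
time: 1.9
ee_pos: [0.4624, -0.2852, 0.2175]
orientation: [[-0.998, -0.005, -0.065], [0.065, 0.001, -0.998], [0.005, -1.0, -0.001]]
force: [-0.2, -0.4, -0.1]
opening: 0.0853
```

```bash
cat > st.py <<'E'
from station import env
import numpy as np
s=env.sense();np.set_printoptions(precision=4,suppress=True)
for k in s: print(k,np.asarray(s[k]).tolist() if 0 else s[k])
E
python3 st.py; python3 - <<'E'
from station import env;import numpy as np
s=env.sense();R=s['orientation'];print(R.T@(np.array([.4677,-.2759,.103])-s['ee_pos']),np.degrees(np.arctan2(R[1,2],R[0,2])))
E
```

```text
time 1.9
joint_pos [ 0.6625  0.141  -0.2118  1.7321  0.0322  1.2772 -1.1928]
dq [ 0.0122 -0.0057  0.0097 -0.0154  0.0019  0.0177  0.0065]
tau [ -0.4191 -49.8031  -1.1395 -39.1117   0.03    -0.7542  -0.1516]
ee_pos [ 0.4624 -0.2852  0.2175]
orientation [[-0.9979 -0.0054 -0.0652]
 [ 0.0652  0.0012 -0.9979]
 [ 0.0054 -1.     -0.0008]]
force [-0.1893 -0.4306 -0.0936]
torque [-0.0123  0.035   0.0518]
opening 0.08527196523040786
[-0.00529447  0.11444156 -0.00948748] -93.74020145818068
```

Emit:
jog_arm:
  steps:
    - [1,-0.0053,0,-0.0095,0,-0.026,0.005]
    - [1,0,0.035,0,0,0,0]
    - [1,0,0.025,0,0,0,0]
    - [1,0,0,0,0,0,0]

```text
time: 2.3
ee_pos: [0.4713, -0.2775, 0.1615]
orientation: [[-0.999, 0.007, -0.036], [0.036, -0.003, -0.999], [-0.007, -1.0, 0.002]]
force: [-0.5, -0.7, -0.0]
opening: 0.0851
```

```bash
cat > go.py <<'E'
import sys
from station import env;import numpy as np
np.set_printoptions(precision=4,suppress=True)
s=env.sense();R=s['orientation'];t=np.array(eval(sys.argv[1]))
print(s['time'],s['ee_pos'],'q',s['joint_pos'],'tool delta',R.T@(t-s['ee_pos']),'yaw z',np.degrees(np.arctan2(R[1,2],R[0,2])),'y',R[:,1],'F',s['force'],'op',s['opening'])
E
python3 go.py "[.4677,-.2759,.103]"
python3 - <<'E'
from h import *; from station import camera_model,snapshot,env
s=env.sense();cm=camera_model("wrist");p,d=snapshot("wrist");cv2.imwrite("pics/w2.png",p[:,:,::-1])
X=np.array([[.4677,-.2759,.156]]);print(proj(cm,X))
E
```

```text
2.3 [ 0.4713 -0.2775  0.1615] q [ 0.6516  0.1816 -0.2232  1.8045  0.0432  1.153  -1.1924] tool delta [ 0.0041  0.0585 -0.0016] yaw z -92.08007267260592 y [ 0.0069 -0.0026 -1.    ] F [-0.5293 -0.6537 -0.04  ] op 0.08514734624008208
[[315.6703359  245.69917001]]
```

View pics/w2.png

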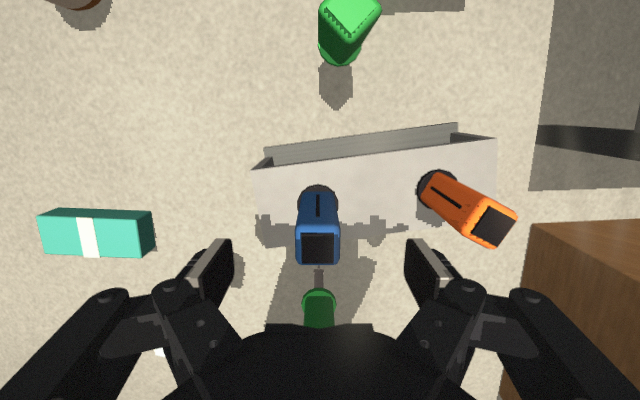

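Emit:
jog_arm:
  steps:
    - [1,0.004,0.015,-0.001,0,0,-0.007]
    - [1,0,0.015,0,0,0,0]
    - [1,0,0.015,0,0,0,0]
    - [1,0,0.013,0,0,0,0]
    - [1,0,0,0,0,0,0]

```text
time: 2.85
ee_pos: [0.4711, -0.2783, 0.1066]
orientation: [[-0.999, 0.008, -0.035], [0.035, -0.007, -0.999], [-0.008, -1.0, 0.007]]
force: [-0.3, 0.2, -0.1]
opening: 0.0852
```

```bash
python3 go.py "[.4677,-.2759,.103]"
```

```text
2.85 [ 0.4711 -0.2783  0.1066] q [ 0.6467  0.2331 -0.222   1.8647  0.063   1.0396 -1.2071] tool delta [ 0.0035  0.0036 -0.0023] yaw z -92.03014076254081 y [ 0.0081 -0.0075 -0.9999] F [-0.3261  0.161  -0.0949] op 0.08523019087395048
```

Emit:
jog_arm:
  steps:
    - [1,0.0035,0.003,-0.0023,-0.0075,0,-0.008]
    - [1,0,0,0,0,0,0]
    - [1,0.001,0,0,-0.002,0,-0.002]

```text
time: 3.15
ee_pos: [0.467, -0.2758, 0.1041]
orientation: [[-0.999, -0.001, -0.035], [0.035, 0.003, -0.999], [0.001, -1.0, -0.003]]
force: [0.2, -0.4, 0.1]
opening: 0.0857
```

```bash
python3 go.py "[.4677,-.2759,.103]"
```

```text
3.15 [ 0.467  -0.2758  0.1041] q [ 0.6493  0.236  -0.2223  1.8668  0.0573  1.0475 -1.2017] tool delta [-0.0007  0.0011  0.0001] yaw z -92.01349052552122 y [-0.0014  0.0028 -1.    ] F [ 0.1776 -0.4175  0.1021] op 0.0856911252371817
```

Close the jaws.

Emit:
jog_arm:
  steps:
    - [0,0,0,0,0,0,0]
    - [0,0,0,0,0,0,0]
    - [0,0,0,0,0,0,0]
    - [0,0,0,0,0,0,0]
    - [0,0,0,0,0,0,0]
    - [0,0,0,0,0,0,0]
    - [0,0,0,0,0,0,0]

```text
time: 3.85
ee_pos: [0.4677, -0.2765, 0.1056]
orientation: [[-0.999, 0.001, -0.035], [0.035, 0.001, -0.999], [-0.001, -1.0, -0.001]]
force: [-0.0, 0.2, 0.6]
opening: 0.0256
```

```bash
python3 go.py "[.4677,-.2759,.103]"
```

```text
3.85 [ 0.4677 -0.2765  0.1056] q [ 0.6496  0.2344 -0.2221  1.8653  0.0572  1.0481 -1.2015] tool delta [ 0.      0.0026 -0.0006] yaw z -92.03287833164043 y [ 0.0007  0.0015 -1.    ] F [-0.0431  0.1902  0.5502] op 0.025595453475777578
```

Emit:
jog_arm:
  steps:
    - [0,0,-0.02,0,0,0,0]
    - [0,0,-0.035,0,0,0,0]
    - [0,0,-0.04,0,0,0,0]
    - [0,0,-0.045,0,0,-0.14,0]
    - [0,0,-0.045,0,0,-0.14,0]
    - [0,0,-0.03,0,0,-0.14,0]
    - [0,0,-0.01,0,0,-0.14,0]
    - [0,0,0,0,0,-0.14,0]

```text
time: 4.65
ee_pos: [0.4656, -0.2755, 0.337]
orientation: [[-0.772, -0.005, 0.636], [-0.636, 0.005, -0.772], [0.001, -1.0, -0.007]]
force: [0.1, 0.0, -0.8]
opening: 0.0253
```

Emit:
jog_arm:
  steps:
    - [0,0,0,0,0,-0.14,0]
    - [0,0,0,0,0,-0.14,0]
    - [0,0,0,0,0,-0.14,0]
    - [0,0,0,0,0,-0.14,0]
    - [0,0,0,0,0,-0.14,0]
    - [0,0,0,0,0,-0.14,0]
    - [0,0,0,0,0,-0.14,0]
    - [0,0,0,0,0,-0.14,0]

```text
time: 5.45
ee_pos: [0.4649, -0.2747, 0.3359]
orientation: [[0.283, -0.007, 0.959], [-0.959, 0.006, 0.283], [-0.008, -1.0, -0.005]]
force: [-0.6, 1.2, -0.3]
opening: 0.0251
```

```bash
cat > tgt.py <<'E'
import sys
from station import env;import numpy as np
from scipy.spatial.transform import Rotation as Ro
np.set_printoptions(precision=4,suppress=True)
n=np.array([-.0797,-.5727,.816]);n/=np.linalg.norm(n)
def tilt(R,n=n):
    y=R[:,1];ax=np.cross(y,-n);a=np.arctan2(np.linalg.norm(ax),y@-n);return R.T@(ax/np.linalg.norm(ax)*a)
E
python3 go.py "[.553,0.04,.28]"; python3 -c "
from tgt import *
s=env.sense();print(s['orientation']);print('tilt rotvec tool',tilt(s['orientation']))"
```

```text
5.45 [ 0.4649 -0.2747  0.3359] q [ 0.742   0.0986 -0.3138  1.541   0.0278  1.5162  0.7149] tool delta [-0.2764  0.0572  0.1739] yaw z 16.445096301756404 y [-0.0074  0.0063 -1.    ] F [-0.5897  1.2257 -0.3317] op 0.025130566713069978
[[ 0.283  -0.0074  0.9591]
 [-0.9591  0.0063  0.2831]
 [-0.0081 -1.     -0.0053]]
tilt rotvec tool [ 0.2587 -0.      0.5539]
```

Emit:
jog_arm:
  steps:
    - [0,-0.0345,0,0.0217,0,0,0]
    - [0,-0.0345,0,0.0217,0,0,0]
    - [0,-0.0345,0,0.0217,0,0,0]
    - [0,-0.0345,0,0.0217,0,0,0]
    - [0,-0.0345,0,0.0217,0,0,0]
    - [0,-0.0345,0,0.0217,0,0,0]
    - [0,0,0,0,0,0,0]

```text
time: 6.15
ee_pos: [0.53, -0.0317, 0.3343]
orientation: [[0.286, -0.011, 0.958], [-0.958, 0.008, 0.286], [-0.011, -1.0, -0.009]]
force: [0.6, -0.9, -0.1]
opening: 0.0255
```

```bash
python3 go.py "[.553,0.04,.28]"; python3 -c "
from tgt import *
s=env.sense();print(s['orientation']);print('tilt rotvec tool',tilt(s['orientation']))"
```

```text
6.15 [ 0.53   -0.0317  0.3343] q [ 0.4731  0.0975 -0.5294  1.5532  0.0408  1.5151  0.2333] tool delta [-0.0615  0.0546  0.043 ] yaw z 16.6377599519374 y [-0.0113  0.0078 -0.9999] F [ 0.5795 -0.8813 -0.0987] op 0.02545236115763393
[[ 0.2862 -0.0113  0.9581]
 [-0.9581  0.0078  0.2863]
 [-0.0107 -0.9999 -0.0086]]
tilt rotvec tool [ 0.2633 -0.      0.5507]
```

Emit:
jog_arm:
  steps:
    - [0,0,0,0,0.053,0,0.11]
    - [0,0,0,0,0.053,0,0.11]
    - [0,0,0,0,0.053,0,0.11]
    - [0,0,0,0,0.053,0,0.11]
    - [0,0,0,0,0.053,0,0.11]
    - [0,0,0,0,0,0,0]

```text
time: 6.75
ee_pos: [0.5304, -0.0294, 0.3343]
orientation: [[0.315, 0.084, 0.945], [-0.78, 0.59, 0.208], [-0.54, -0.803, 0.251]]
force: [0.4, -1.3, -2.7]
opening: 0.0254
```

```bash
python3 go.py "[.553,0.04,.255]"; python3 -c "
from tgt import *
s=env.sense();print(s['orientation']);print('tilt rotvec tool',tilt(s['orientation']))"
```

```text
6.75 [ 0.5304 -0.0294  0.3343] q [ 0.7372  0.1537 -0.4067  1.6318 -0.5651  1.5149  0.7002] tool delta [-0.0042  0.1065  0.0159] yaw z 12.400016030645807 y [ 0.0838  0.5896 -0.8033] F [ 0.4378 -1.2548 -2.6854] op 0.025384093762594873
[[ 0.3151  0.0838  0.9454]
 [-0.7805  0.5896  0.2079]
 [-0.54   -0.8033  0.2512]]
tilt rotvec tool [-0.0106  0.     -0.0187]
```

Emit:
jog_arm:
  steps:
    - [0,0,0.02,0.008,-0.01,0,-0.019]
    - [0,-0.004,0.03,0.008,0,0,0]
    - [0,0,0.025,0,0,0,0]
    - [0,0,0,0,0,0,0]

```text
time: 7.15
ee_pos: [0.5512, 0.0207, 0.2779]
orientation: [[0.313, 0.08, 0.946], [-0.799, 0.56, 0.217], [-0.513, -0.824, 0.239]]
force: [-0.6, -0.4, -0.2]
opening: 0.025
```

```bash
cat > shot.py <<'E'
import sys
from h import *; from station import camera_model,snapshot,env
n=sys.argv[1];s=env.sense();cm=camera_model("wrist");p,d=snapshot("wrist");cv2.imwrite(f"pics/{n}.png",p[:,:,::-1]);np.savez(f"pics/{n}.npz",p=p,d=d,**cm,**{'Rt':s['orientation'],'pt':s['ee_pos'],'q':s['joint_pos']})
np.set_printoptions(precision=4,suppress=True)
print(s['time'],s['ee_pos'],s['joint_pos'],s['force'])
E
python3 shot.py w3
```

```text
7.15 [0.5512 0.0207 0.2779] [ 0.6611  0.1793 -0.4543  1.7071 -0.5355  1.3534  0.646 ] [-0.6101 -0.3681 -0.18  ]
```

View pics/w3.png

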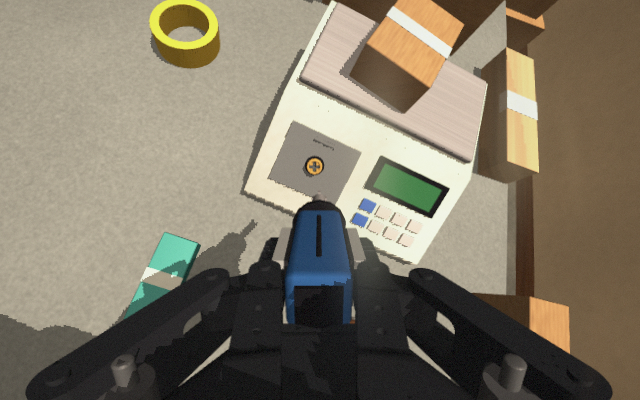

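```bash
cat > m3.py <<'E'
from m1 import *
np.set_printoptions(precision=4,suppress=True)
def hatch(f,box):
    p,d,cm,z=an(f,box);x0,y0,x1,y1=box
    hsv=cv2.cvtColor(p,cv2.COLOR_RGB2HSV)
    yy,xx=np.mgrid[0:400,0:640];W=dep(cm,np.c_[xx.ravel(),yy.ravel()],d).reshape(400,640,3)
    return p,d,cm,z,hsv,W
E
python3 - <<'E'
from m3 import *
p,d,cm,z,hsv,W=hatch("pics/w3.npz",(280,135,350,190))
x0,y0,x1,y1=265,118,365,205
print(hsv[150,300],hsv[180,330],hsv[166,308],hsv[120,270])
g=np.zeros((400,640),np.uint8);g[y0:y1,x0:x1]=cv2.inRange(hsv,(0,0,70),(179,60,165))[y0:y1,x0:x1]
k,l,st,ce=cv2.connectedComponentsWithStats(g);i=1+np.argmax(st[1:,4]);print(st[i])
e=cv2.erode((l==i).astype(np.uint8),np.ones((5,5)))
q=np.argwhere(e)[:,::-1];X=W[q[:,1],q[:,0]]
X=X[d[q[:,1],q[:,0]]>0]
for _ in range(4):
    c=X.mean(0);u,s,v=np.linalg.svd(X-c,full_matrices=False);nn=v[2]*np.sign(v[2][2]);r=(X-c)@nn;X=X[abs(r)<max(2*r.std(),.0005)]
print('plane',len(X),c,nn,math.degrees(math.acos(nn[2])),math.degrees(math.atan2(nn[1],nn[0])),r.std())
# brass: 
b=np.zeros((400,640),np.uint8);b[150:182,300:330]=cv2.inRange(hsv,(8,110,60),(30,255,255))[150:182,300:330]
cn,_=cv2.findContours(b,0,2);cc=max(cn,key=cv2.contourArea);print(cv2.minEnclosingCircle(cc),cv2.fitEllipse(cc))
o,dr=cast(cm,cc.reshape(-1,2))
def onp(uv,h):
    o,dr=cast(cm,uv);return o+dr*(((c+nn*h-o)@nn)/(dr@nn))[:,None]
Q=onp(cc.reshape(-1,2),.0095)
ex=np.cross(nn,[0,0,1.]);ex/=np.linalg.norm(ex);ey=np.cross(nn,ex)
P=np.c_[(Q-c)@ex,(Q-c)@ey].astype(np.float32)*1000
cen,rad=cv2.minEnclosingCircle(P);print('head circle r mm',rad);C=c+ex*cen[0]/1000+ey*cen[1]/1000+nn*.0095;print('recess centre',C)
m=W[158:175,307:324].reshape(-1,3);h=(m-c)@nn;print('heights over hatch',np.percentile(h,[5,25,50,75,95]))
E
```

```text
[ 15  34 148] [ 19  37 146] [ 19 158 231] [ 24  39 105]
[ 267  121   94   84 4289]
plane 3004 [0.5636 0.1542 0.0745] [-0.0812 -0.5678  0.8192] 34.99901812826887 -98.14230578851583 0.0006629653497897652
((313.9788818359375, 165.84507751464844), 8.391691207885742) ((314.1053771972656, 165.8880615234375), (15.625872611999512, 16.204269409179688), 169.89361572265625)
head circle r mm 11.193063735961914
recess centre [0.5647 0.1482 0.082 ]
heights over hatch [-0.0004  0.001   0.0078  0.0098  0.0109]
```

View pics/c_w3.png

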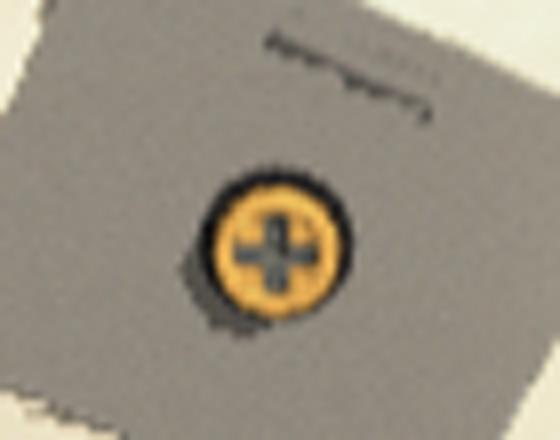

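Emit:
jog_arm:
  steps:
    - [0,0,0,0,0,-0.146,0]
    - [0,0,0,0,0,-0.146,0]
    - [0,0,0,0,0,-0.146,0]
    - [0,0,0,0,0,-0.146,0]
    - [0,0,0,0,0,-0.146,0]
    - [0,0,0,0,0,-0.146,0]
    - [0,0,0,0,0,-0.146,0]
    - [0,0,0,0,0,-0.146,0]

```text
time: 8.0
ee_pos: [0.5551, 0.0133, 0.2921]
orientation: [[0.994, 0.093, 0.052], [-0.094, 0.542, 0.835], [0.05, -0.835, 0.548]]
force: [0.4, 0.7, -1.8]
opening: 0.0254
```

Emit:
jog_arm:
  steps:
    - [0,0,0,0,0,-0.146,0]
    - [0,0,0,0,0,-0.146,0]
    - [0,0,0,0,0,-0.09,0]
    - [0,0,0,0,0,0,0]

```text
time: 8.4
ee_pos: [0.5568, 0.0092, 0.2986]
orientation: [[0.936, 0.1, -0.337], [0.236, 0.533, 0.813], [0.261, -0.84, 0.475]]
force: [0.0, -0.4, -0.8]
opening: 0.0254
```

```bash
sed -i 's/^n=.*/n=np.array([-.0812,-.5678,.8192])/' tgt.py; cat >> tgt.py <<'E'
C=np.array([.5647,.1482,.082]);L=.0906
def rep(gap,C=C,R0=None):
    s=env.sense();R=s['orientation'];T=C+n*(L+gap)
    # bit tip position vs recess
    tip=s['ee_pos']+R[:,1]*L
    print('t',s['time'],'q',s['joint_pos'],'F tool',R.T@s['force'],'M tool',R.T@s['torque'],'op',s['opening'])
    print('tcp delta tool',R.T@(T-s['ee_pos']),'tilt',tilt(R),'tip-C tool',R.T@(tip-C))
    ex=np.cross(n,[0,0,1.]);ex/=np.linalg.norm(ex);ey=np.cross(n,ex)
    print('roll of tool x about n deg',np.degrees(np.arctan2(R[:,0]@ey,R[:,0]@ex)))
    return s
E
python3 -c "
from tgt import *
rep(.04)"; python3 shot.py w4
```

```text
t 8.4 q [ 0.7791  0.1758 -0.5827  1.6668 -0.4876  1.365   2.2011] F tool [-0.2529  0.4812 -0.6869] M tool [-0.6294  0.0093  0.3511] op 0.025365524044511513
tcp delta tool [-0.0159  0.1264  0.0015] tilt [0.0447 0.     0.0037] tip-C tool [ 0.0163 -0.1663 -0.0074]
roll of tool x about n deg -153.29357222911995
8.4 [0.5568 0.0092 0.2986] [ 0.7791  0.1758 -0.5827  1.6668 -0.4876  1.365   2.2011] [ 0.0428 -0.3615 -0.7968]
```

View pics/w4.png

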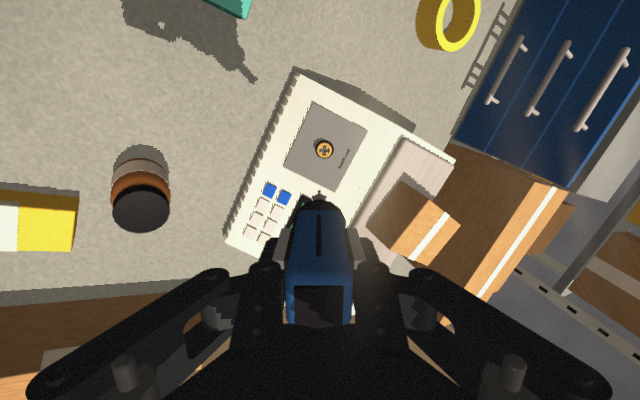

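Emit:
jog_arm:
  steps:
    - [0,-0.008,0.02,0,0.045,0,0.004]
    - [0,-0.008,0.035,0,0,0,0]
    - [0,0,0.035,0,0,0,0]
    - [0,0,0.02,0,0,0,0]
    - [0,0,0,0,0,0,0]

```text
time: 8.95
ee_pos: [0.5499, 0.0676, 0.1992]
orientation: [[0.942, 0.08, -0.325], [0.224, 0.57, 0.791], [0.248, -0.818, 0.519]]
force: [-0.2, 0.3, -0.9]
opening: 0.0253
```

```bash
python3 -c "
from tgt import *
rep(.04)"; python3 shot.py w5
```

```text
t 8.95 q [ 0.7258  0.2425 -0.6188  1.8305 -0.5215  1.1555  2.2244] F tool [-0.3992  0.8934 -0.2013] M tool [-0.6897  0.0156  0.3217] op 0.025315696534941118
tcp delta tool [ 0.0029  0.0124 -0.0016] tilt [-0.0028 -0.     -0.0004] tip-C tool [-0.0029 -0.0524  0.002 ]
roll of tool x about n deg -154.304794918044
8.95 [0.5499 0.0676 0.1992] [ 0.7258  0.2425 -0.6188  1.8305 -0.5215  1.1555  2.2244] [-0.2394  0.2605 -0.9343]
```

View pics/w5.png

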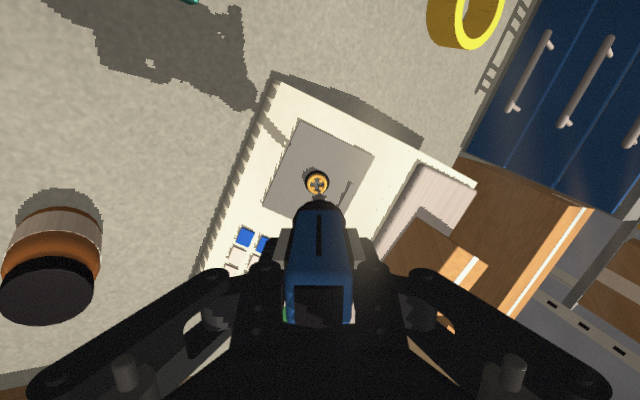

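```bash
cat > m5.py <<'E'
from m3 import *
c0=np.array([.5636,.1542,.0745]);nn=np.array([-.0812,-.5678,.8192])
def run(f,ctr,h=.0095,r=16,vmin=110):
    x,y=ctr;p,d,cm,z,hsv,W=hatch(f,(x-24,y-20,x+24,y+26))
    b=np.zeros((400,640),np.uint8);sl=np.s_[y-r:y+r,x-r:x+r];b[sl]=cv2.inRange(hsv,(8,100,vmin),(30,255,255))[sl]
    cn,_=cv2.findContours(b,0,2);cc=cv2.convexHull(max(cn,key=cv2.contourArea))
    Rt,pt=z['Rt'],z['pt']
    def onp(uv):
        o,dr=cast(cm,uv);return o+dr*(((c0+nn*h-o)@nn)/(dr@nn))[:,None]
    Q=onp(cc.reshape(-1,2));P=((Q-c0)@Rt[:,[0,2]]*1000).astype(np.float32)
    cen,rad=cv2.minEnclosingCircle(P);e=cv2.fitEllipse(P)
    C=c0+nn*h+Rt[:,0]*e[0][0]/1000+Rt[:,2]*e[0][1]/1000;C-=nn*((C-c0)@nn-h)
    print('circle',cen,rad,'ell',e,'C',C)
    tip=pt+Rt[:,1]*.0906;print('tip px',proj(cm,tip),'C px',proj(cm,C),'tip-C tool',Rt.T@(tip-C))
    # cross pixels: non-brass inside r<7.5mm
    g=np.argwhere(np.ones((2*r,2*r)))[:,::-1]+[x-r,y-r];Q=onp(g);P=(Q-C)@Rt[:,[0,2]]*1000
    V=p[g[:,1],g[:,0]].astype(float)
    return p,C,Rt,P,V,cm,z
E
python3 - <<'E'
from m5 import *
p,C,Rt,P,V,cm,z=run("pics/w5.npz",(317,184))
# weight of dark/not-brass: low saturation
sat=(V.max(1)-V.min(1))
rr=np.hypot(*P.T);m=(rr<6.5)&(rr>2)
w=np.clip(120-sat,0,None)*m
a=np.arctan2(P[:,1],P[:,0]);k=(w*np.exp(4j*a)).sum();print('cross angle (tool x->z) deg',np.degrees(np.angle(k))/4,abs(k)/w.sum())
E
```

```text
circle (1.4359322786331177, -1.1399489641189575) 10.790590286254883 ell ((1.378178596496582, -1.5456541776657104), (20.430789947509766, 21.2529239654541), 76.04840087890625) C [0.5646 0.1479 0.0818]
tip px [[319.2189 196.4145]] C px [[316.8289 183.9651]] tip-C tool [-0.0027 -0.0523  0.0023]
cross angle (tool x->z) deg -0.07054101462544732 0.3903485133249242
```

View pics/c_w5.png

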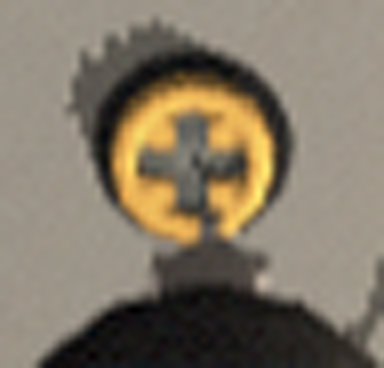

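Emit:
jog_arm:
  steps:
    - [0,0.0027,0.01,-0.0023,-0.003,0,0]
    - [0,0,0.015,0,0,0,0]
    - [0,0,0.012,0,0,0,0]
    - [0,0,0,0,0,0,0]

```text
time: 9.4
ee_pos: [0.5594, 0.0844, 0.1696]
orientation: [[0.943, 0.087, -0.321], [0.218, 0.566, 0.795], [0.251, -0.82, 0.515]]
force: [-0.2, -0.6, -1.5]
opening: 0.0252
```

```bash
sed -i 's/^C=.*/C=np.array([.5646,.1480,.0819]);L=.0906/' tgt.py; python3 -c "
from tgt import *
rep(.004)"; python3 shot.py w6
```

```text
t 9.4 q [ 0.6909  0.2825 -0.6269  1.8534 -0.5106  1.0724  2.2096] F tool [-0.6796  0.8738 -1.2199] M tool [-0.7317 -0.009   0.3147] op 0.025234955720029525
tcp delta tool [-0.0027  0.0138  0.0035] tilt [ 0.0039 -0.      0.0049] tip-C tool [ 0.0032 -0.0178 -0.0038]
roll of tool x about n deg -154.52597255007677
9.4 [0.5594 0.0844 0.1696] [ 0.6909  0.2825 -0.6269  1.8534 -0.5106  1.0724  2.2096] [-0.1736 -0.624  -1.5147]
```

View pics/w6.png

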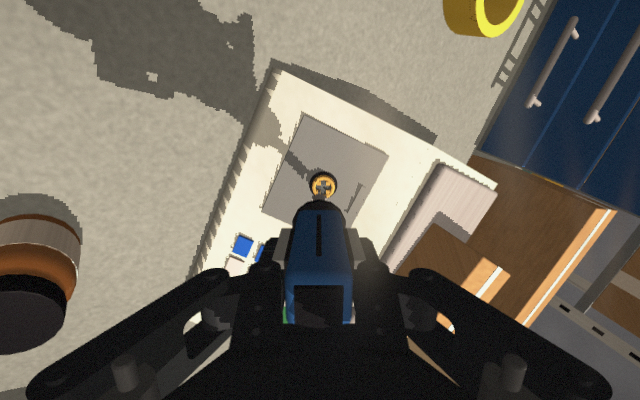

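Emit:
jog_arm:
  steps:
    - [0,-0.003,0,0.0036,0.004,0,0.005]
    - [0,0,0.004,0,0,0,0]
    - [0,0,0.003,0,0,0,0]
    - [0,0,0,0,0,0,0]

```text
time: 9.85
ee_pos: [0.5573, 0.089, 0.1669]
orientation: [[0.943, 0.084, -0.321], [0.219, 0.567, 0.794], [0.249, -0.82, 0.516]]
force: [0.0, 0.1, -1.9]
opening: 0.0253
```

```bash
python3 -c "
from tgt import *
rep(.004)"; python3 shot.py w7; python3 -c "
from m5 import *
run('pics/w7.npz',(321,186))"
```

```text
t 9.85 q [ 0.687   0.2823 -0.6301  1.861  -0.5129  1.0652  2.2076] F tool [-0.4425  1.5622 -0.9297] M tool [-0.7011 -0.0413  0.3263] op 0.025328369231271065
tcp delta tool [-0.001   0.0091  0.0004] tilt [ 0.002  -0.      0.0028] tip-C tool [ 0.0013 -0.0131 -0.0006]
roll of tool x about n deg -154.54452088205176
9.85 [0.5573 0.089  0.1669] [ 0.687   0.2823 -0.6301  1.861  -0.5129  1.0652  2.2076] [ 0.0126  0.0501 -1.8703]
circle (0.9424113631248474, -1.769339919090271) 10.527242660522461 ell ((1.2082030773162842, -1.6354405879974365), (20.306392669677734, 20.966733932495117), 56.13261795043945) C [0.5645 0.1478 0.0817]
tip px [[319.2298 196.4013]] C px [[319.647  190.4741]] tip-C tool [ 0.0015 -0.0131 -0.0004]
```

View pics/c_w7.png

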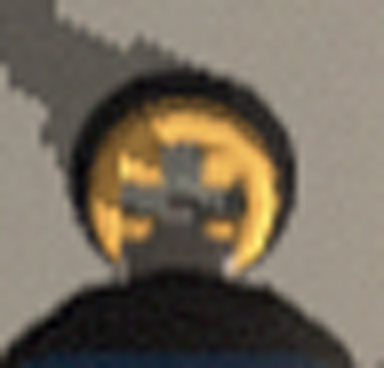

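Emit:
jog_arm:
  steps:
    - [0,-0.0013,0.002,0.0005,0.002,0,0.003]
    - [0,0,0.004,0,0,0,0]
    - [0,0,0.004,0,0,0,0]
    - [0,0,0,0,0,0,0]

```text
time: 10.3
ee_pos: [0.5568, 0.0949, 0.1581]
orientation: [[0.944, 0.081, -0.321], [0.221, 0.568, 0.793], [0.246, -0.819, 0.518]]
force: [-0.5, -0.0, -1.2]
opening: 0.0256
```

```bash
python3 -c "
from tgt import *
rep(.0)"; python3 shot.py w8; python3 -c "
from m5 import *
run('pics/w8.npz',(319,192))"
```

```text
t 10.3 q [ 0.6777  0.293  -0.6328  1.8699 -0.5112  1.0456  2.2057] F tool [-0.7833  0.9159 -0.449 ] M tool [-0.6507 -0.0106  0.3669] op 0.025554356143088677
tcp delta tool [0.0002 0.0026 0.0001] tilt [0.0003 0.     0.    ] tip-C tool [-0.0002 -0.0026 -0.0001]
roll of tool x about n deg -154.55421427532121
10.3 [0.5568 0.0949 0.1581] [ 0.6777  0.293  -0.6328  1.8699 -0.5112  1.0456  2.2057] [-0.5208 -0.0091 -1.1759]
circle (0.6565189361572266, -1.7325408458709717) 10.378583908081055 ell ((0.8550819158554077, -1.560519814491272), (19.57118797302246, 20.696378707885742), 28.278656005859375) C [0.5641 0.1478 0.0817]
tip px [[319.226  196.4208]] C px [[319.2024 195.1708]] tip-C tool [ 0.0003 -0.0026  0.    ]
```

View pics/c_w8.png

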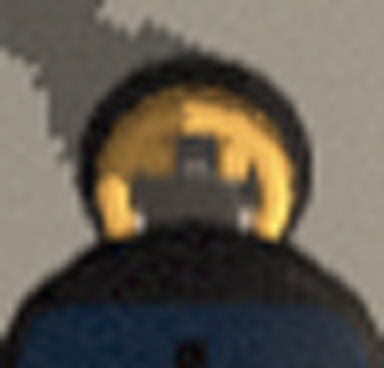

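Emit:
jog_arm:
  steps:
    - [0,0,0.002,0,0,0,0]
    - [0,0,0.0025,0,0,0,0]
    - [0,0,0.0025,0,0,0,0]
    - [0,0,0,0,0,0,0]

```text
time: 10.75
ee_pos: [0.5585, 0.0975, 0.1542]
orientation: [[0.944, 0.083, -0.32], [0.219, 0.567, 0.794], [0.248, -0.819, 0.517]]
force: [-4.8, -3.4, 4.1]
opening: 0.0252
```

```bash
python3 -c "
from tgt import *
rep(-.0035)"
```

```text
t 10.75 q [ 0.6721  0.299  -0.6335  1.8724 -0.5103  1.0335  2.2038] F tool [-4.2326 -5.663   0.938 ] M tool [-0.0774 -0.0173  1.2667] op 0.025246067945797406
tcp delta tool [-0.0009  0.0013  0.0006] tilt [0.0012 0.     0.0017] tip-C tool [ 0.0011  0.0022 -0.0007]
roll of tool x about n deg -154.57287673735865
```

Emit:
jog_arm:
  steps:
    - [0,-0.001,0.001,0.0006,0.001,0,0.002]
    - [0,0,0.002,0,0,0,0]
    - [0,0,0.002,0,0,0,0]

```text
time: 11.05
ee_pos: [0.5597, 0.0979, 0.1537]
orientation: [[0.944, 0.085, -0.319], [0.218, 0.567, 0.795], [0.249, -0.819, 0.516]]
force: [-9.9, -11.0, 21.4]
opening: 0.0251
```

```bash
python3 -c "
from tgt import *
rep(-.0035)"
```

```text
t 11.05 q [ 0.6704  0.3005 -0.6332  1.8719 -0.5099  1.03    2.2023] F tool [ -6.4045 -24.6271   5.4671] M tool [ 1.4427 -0.0042  2.3154] op 0.025108060456083096
tcp delta tool [-0.002   0.0005  0.001 ] tilt [ 0.0022 -0.      0.0033] tip-C tool [ 0.0023  0.003  -0.0012]
roll of tool x about n deg -154.61070366722308
```

Emit:
jog_arm:
  steps:
    - [0,-0.002,0.0008,0.001,0.002,0.08,0.003]
    - [0,-0.001,0.0008,0.0005,0,0.1,0]
    - [0,-0.0005,0.001,0.0003,0,0.1,0]

```text
time: 11.35
ee_pos: [0.5584, 0.0977, 0.1543]
orientation: [[0.995, 0.087, -0.038], [-0.018, 0.567, 0.824], [0.093, -0.819, 0.566]]
force: [-4.4, -4.1, 8.1]
opening: 0.0251
```

```bash
python3 -c "
from tgt import *
rep(-.0035)"
```

```text
t 11.35 q [ 0.6373  0.288  -0.5916  1.8775 -0.5295  1.0344  1.929 ] F tool [-3.5571 -9.3763  1.3726] M tool [-0.2938 -0.0694  1.1502] op 0.02514251908197574
tcp delta tool [-0.0009  0.0013  0.0001] tilt [ 0.0012 -0.      0.0057] tip-C tool [ 0.0014  0.0022 -0.0002]
roll of tool x about n deg -171.12579206499578
```

Emit:
jog_arm:
  steps:
    - [0,-0.001,0.0015,0.0003,0.001,0.1,0.005]
    - [0,-0.0003,0.0012,0,0,0.1,0]
    - [0,-0.0003,0.0012,0,0,0.1,0]

```text
time: 11.65
ee_pos: [0.5584, 0.098, 0.1539]
orientation: [[0.959, 0.085, 0.27], [-0.269, 0.567, 0.779], [-0.087, -0.82, 0.566]]
force: [-6.8, -5.4, 10.1]
opening: 0.0256
```

```bash
python3 -c "
from tgt import *
rep(-.0035)"; python3 shot.py w9; python3 -c "
from m3 import *
p,*_=hatch('pics/w9.npz',(290,165,350,225))"
```

```text
t 11.65 q [ 0.5981  0.2821 -0.5469  1.8779 -0.5441  1.0406  1.6275] F tool [ -5.9755 -11.8975  -0.3558] M tool [-0.6832 -0.2345  1.5394] op 0.025566850562239965
tcp delta tool [-0.0009  0.0008 -0.0002] tilt [ 0.0001 -0.      0.0038] tip-C tool [0.0012 0.0027 0.0002]
roll of tool x about n deg 170.97380653321596
11.65 [0.5584 0.098  0.1539] [ 0.5981  0.2821 -0.5469  1.8779 -0.5441  1.0406  1.6275] [-6.8362 -5.4114 10.0681]
```

View pics/c_w9.png

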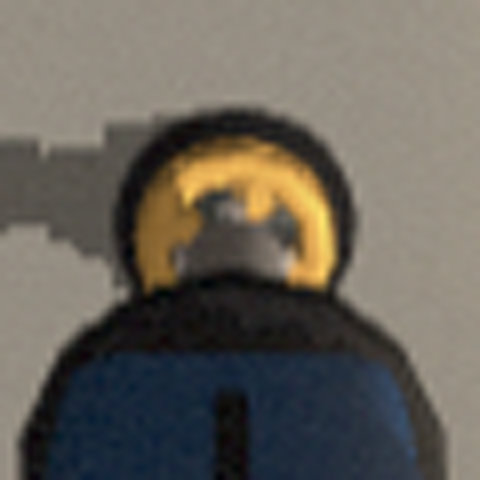

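Emit:
jog_arm:
  steps:
    - [0,-0.001,0.0014,0,0,0.1,0.004]
    - [0,-0.0004,0.0014,0,0,0.1,0]
    - [0,-0.0004,0.0014,0,0,0.1,0]
    - [0,-0.0004,0.0014,0,0,0.1,0]
    - [0,-0.0004,0.0014,0,0,0.1,0]

```text
time: 12.2
ee_pos: [0.5581, 0.0986, 0.1533]
orientation: [[0.695, 0.085, 0.714], [-0.623, 0.566, 0.54], [-0.358, -0.82, 0.446]]
force: [-6.1, -8.3, 11.7]
opening: 0.0257
```

```bash
python3 -c "
from tgt import *
rep(-.0035)"
```

```text
t 12.2 q [ 0.5363  0.2712 -0.4767  1.8822 -0.5678  1.0462  1.1202] F tool [ -3.2521 -14.7792  -3.6538] M tool [-1.5282 -0.1834  1.0236] op 0.02567534208561729
tcp delta tool [-0.0004 -0.0001 -0.0005] tilt [-0.0012  0.      0.0041] tip-C tool [0.0007 0.0036 0.0006]
roll of tool x about n deg 140.91258918159141
```

Emit:
jog_arm:
  steps:
    - [0,-0.0006,0.0014,-0.0004,-0.001,0.11,0.004]
    - [0,-0.0004,0.0014,-0.0002,0,0.11,0]
    - [0,-0.0004,0.0014,-0.0002,0,0.11,0]
    - [0,-0.0004,0.0014,-0.0002,0,0.11,0]
    - [0,-0.0004,0.0014,-0.0002,0,0.11,0]
    - [0,-0.0004,0.0014,-0.0002,0,0.11,0]

```text
time: 12.8
ee_pos: [0.5578, 0.0996, 0.1527]
orientation: [[0.085, 0.086, 0.993], [-0.824, 0.566, 0.022], [-0.56, -0.82, 0.119]]
force: [-6.0, -7.4, 11.8]
opening: 0.0254
```

```bash
python3 -c "
from tgt import *
rep(-.0035)"
```

```text
t 12.8 q [ 0.4608  0.2594 -0.3916  1.8881 -0.596   1.0526  0.454 ] F tool [ -1.0167 -14.3304  -4.7569] M tool [-1.7353 -0.149  -0.3428] op 0.02543079760138173
tcp delta tool [ 0.0006 -0.0011 -0.0003] tilt [-0.0043 -0.      0.0027] tip-C tool [-0.0003  0.0046  0.0006]
roll of tool x about n deg 101.57737563252813
```

Emit:
jog_arm:
  steps:
    - [0,0.0003,0.0014,-0.0004,-0.004,0.11,0.003]
    - [0,0,0.0014,-0.0003,0,0.11,0]
    - [0,0,0.0014,-0.0003,0,0.11,0]
    - [0,0,0.0014,-0.0003,0,0.11,0]

```text
time: 13.2
ee_pos: [0.5581, 0.1, 0.1522]
orientation: [[-0.362, 0.085, 0.928], [-0.748, 0.568, -0.343], [-0.556, -0.819, -0.142]]
force: [-5.5, -7.1, 11.3]
opening: 0.0258
```

```bash
python3 -c "
from tgt import *
rep(-.0035)"
```

```text
t 13.2 q [ 0.4137  0.2561 -0.3377  1.8896 -0.6135  1.0591  0.0106] F tool [  0.9955 -13.7782  -4.2608] M tool [-1.3761 -0.1612 -0.8657] op 0.025793472456937066
tcp delta tool [ 0.0007 -0.0017 -0.0002] tilt [-0.0031  0.     -0.0012] tip-C tool [-0.0008  0.0052  0.0004]
roll of tool x about n deg 75.37788106530198
```

Emit:
jog_arm:
  steps:
    - [0,0.0005,0.0014,-0.0003,-0.003,0.11,-0.001]
    - [0,0.0002,0.0014,-0.0002,0,0.11,0]
    - [0,0.0002,0.0014,-0.0002,0,0.11,0]

```text
time: 13.5
ee_pos: [0.5584, 0.1004, 0.1519]
orientation: [[-0.653, 0.084, 0.753], [-0.589, 0.568, -0.574], [-0.476, -0.819, -0.321]]
force: [-5.7, -6.6, 10.6]
opening: 0.0255
```

```bash
python3 -c "
from tgt import *
rep(-.0035)"
```

```text
t 13.5 q [ 0.3787  0.2537 -0.2985  1.8905 -0.6247  1.0633 -0.3237] F tool [  2.5959 -12.8861  -3.862 ] M tool [-1.0176 -0.1338 -1.2804] op 0.02549637057402286
tcp delta tool [ 0.001  -0.0022 -0.    ] tilt [-0.0017 -0.     -0.002 ] tip-C tool [-0.0012  0.0057  0.0002]
roll of tool x about n deg 55.74727050055344
```

Emit:
jog_arm:
  steps:
    - [0,0.0006,0.0014,-0.0002,-0.002,0.1,-0.002]
    - [0,0.0003,0.0014,-0.0002,0,0.1,0]

```text
time: 13.7
ee_pos: [0.5586, 0.1005, 0.1517]
orientation: [[-0.794, 0.083, 0.602], [-0.458, 0.568, -0.684], [-0.399, -0.819, -0.413]]
force: [-4.9, -6.3, 10.5]
opening: 0.0251
```

```bash
python3 -c "
from tgt import *
rep(-.0035)"
```

```text
t 13.7 q [ 0.3575  0.2525 -0.2751  1.8908 -0.6308  1.066  -0.5272] F tool [  2.5569 -12.6057  -2.9629] M tool [-0.6734 -0.1584 -1.2902] op 0.02505605506923597
tcp delta tool [ 0.0011 -0.0025  0.0001] tilt [-0.0009  0.     -0.0018] tip-C tool [-0.0013  0.006  -0.    ]
roll of tool x about n deg 43.83125210224279
```

Emit:
jog_arm:
  steps:
    - [0,0.0006,0.0014,-0.0002,-0.002,0.1,-0.002]
    - [0,0.0003,0.0014,-0.0002,0,0.1,0]

```text
time: 13.9
ee_pos: [0.5587, 0.1007, 0.1515]
orientation: [[-0.901, 0.083, 0.425], [-0.308, 0.568, -0.763], [-0.305, -0.819, -0.487]]
force: [-4.2, -6.7, 11.2]
opening: 0.0254
```

```bash
python3 -c "
from tgt import *
rep(-.0035)"
```

```text
t 13.9 q [ 0.337   0.2515 -0.2521  1.8913 -0.6372  1.0686 -0.7299] F tool [  2.4075 -13.3472  -2.1591] M tool [-0.301  -0.2181 -1.4994] op 0.025413744772627356
tcp delta tool [ 0.0012 -0.0028  0.0003] tilt [-0.0001 -0.     -0.0017] tip-C tool [-0.0014  0.0063 -0.0003]
roll of tool x about n deg 31.940533239179818
```

Emit:
jog_arm:
  steps:
    - [0,0.0006,0.0014,-0.0002,0,0.1,-0.002]
    - [0,0.0003,0.0014,-0.0002,0,0.1,0]

```text
time: 14.1
ee_pos: [0.5589, 0.1009, 0.1516]
orientation: [[-0.969, 0.083, 0.231], [-0.144, 0.567, -0.811], [-0.198, -0.819, -0.538]]
force: [-6.6, -7.8, 11.9]
opening: 0.0249
```

```bash
python3 -c "
from tgt import *
rep(-.0035)"; python3 shot.py w10; python3 -c "
from m3 import *
p,*_=hatch('pics/w10.npz',(290,165,350,225))"
```

```text
t 14.1 q [ 0.3161  0.2491 -0.2293  1.8924 -0.6426  1.07   -0.9339] F tool [  5.1262 -14.7663  -1.6119] M tool [ 0.0764 -0.4319 -1.6444] op 0.024933179242043323
tcp delta tool [ 0.0013 -0.0028  0.0006] tilt [-0.0011  0.     -0.002 ] tip-C tool [-0.0015  0.0063 -0.0006]
roll of tool x about n deg 20.059926231811595
14.1 [0.5589 0.1009 0.1516] [ 0.3161  0.2491 -0.2293  1.8924 -0.6426  1.07   -0.9339] [-6.5723 -7.8066 11.9491]
```

View pics/w10.png

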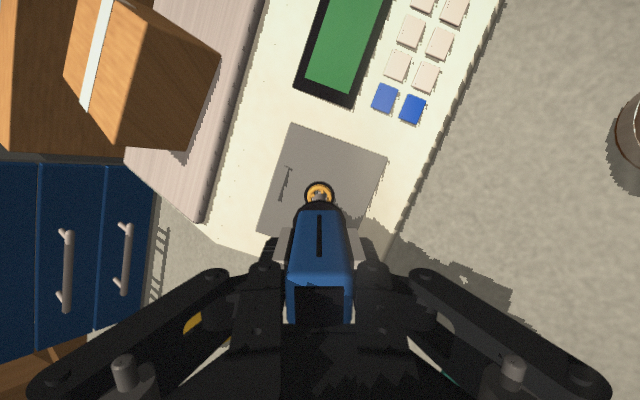

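Emit:
jog_arm:
  steps:
    - [0,0.0006,0.0014,-0.0002,0,0.08,-0.002]
    - [0,0.0003,0.0014,-0.0002,0,0.06,0]

```text
time: 14.35
ee_pos: [0.5591, 0.1009, 0.1517]
orientation: [[-0.993, 0.084, 0.083], [-0.021, 0.566, -0.824], [-0.116, -0.82, -0.56]]
force: [-4.7, -7.1, 12.2]
opening: 0.0255
```

```bash
python3 -c "
from tgt import *
rep(-.0035)"
```

```text
t 14.35 q [ 0.301   0.2472 -0.2131  1.8932 -0.646   1.0709 -1.0819] F tool [  3.4249 -14.428   -1.4324] M tool [ 0.269  -0.5001 -1.6767] op 0.025523044956477198
tcp delta tool [ 0.0014 -0.0028  0.001 ] tilt [-0.0021 -0.     -0.0025] tip-C tool [-0.0016  0.0063 -0.0008]
roll of tool x about n deg 11.475967105063745
```

Emit:
jog_arm:
  steps:
    - [0,0,0.0003,0,0,-0.1,0]
    - [0,0,0,0,0,-0.06,0]

```text
time: 14.55
ee_pos: [0.5585, 0.101, 0.152]
orientation: [[-0.967, 0.083, 0.243], [-0.155, 0.566, -0.81], [-0.204, -0.82, -0.534]]
force: [-0.4, 0.1, -1.7]
opening: 0.0254
```

```bash
python3 -c "
from tgt import *
rep(-.0035)"
```

```text
t 14.55 q [ 0.3164  0.2477 -0.2307  1.8924 -0.6405  1.0704 -0.9239] F tool [0.7101 1.3787 0.7151] M tool [ 0.7666 -0.1261 -0.5291] op 0.025367615686590135
tcp delta tool [ 0.0011 -0.0025  0.0011] tilt [-0.0024  0.     -0.001 ] tip-C tool [-0.0012  0.006  -0.0009]
roll of tool x about n deg 20.788316019023025
```

Torque is relieved and the contact force is gone. I'll withdraw along the axis and look at the screw.

Emit:
jog_arm:
  steps:
    - [0,0,-0.003,0,0,0,0]
    - [0,0,-0.006,0,0,0,0]
    - [0,0,-0.015,0,0,0,0]
    - [0,0,-0.03,0,0,0,0]
    - [0,0,-0.03,0,0,0,0]
    - [0,0,0,0,0,0,0]

```text
time: 15.15
ee_pos: [0.5502, 0.0536, 0.2211]
orientation: [[-0.968, 0.078, 0.238], [-0.153, 0.567, -0.81], [-0.198, -0.82, -0.536]]
force: [0.4, -0.1, -1.1]
opening: 0.0254
```

```bash
python3 -c "
from tgt import *
rep(-.0035)"; python3 shot.py w11
```

```text
t 15.15 q [ 0.3714  0.1826 -0.1892  1.8139 -0.61    1.2459 -0.9403] F tool [-0.1007  0.8934  0.8116] M tool [ 0.7446 -0.0339 -0.2229] op 0.0253622228832216
tcp delta tool [-0.0005  0.0817  0.0017] tilt [-0.0009  0.      0.0032] tip-C tool [ 0.0008 -0.0782 -0.0017]
roll of tool x about n deg 20.49913514464414
15.15 [0.5502 0.0536 0.2211] [ 0.3714  0.1826 -0.1892  1.8139 -0.61    1.2459 -0.9403] [ 0.3606 -0.1356 -1.1483]
```

View pics/w11.png

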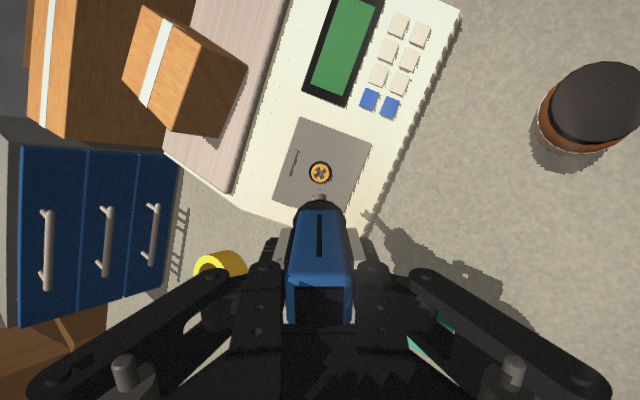

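```bash
python3 - <<'E'
from m5 import *
for f,c in(("pics/w3.npz",(314,166)),("pics/w4.npz",(324,150)),("pics/w11.npz",(320,172))):
    p,d,cm,z,hsv,W=hatch(f,(c[0]-30,c[1]-25,c[0]+30,c[1]+30))
    yy,xx=np.mgrid[0:400,0:640];r=np.hypot(xx-c[0],yy-c[1])
    H=(W-c0)@nn; ok=d>0
    b=cv2.inRange(hsv,(8,100,110),(30,255,255))>0
    ring=(r>16)&(r<28)&ok&(hsv[...,1]<70)
    print(f,'head',np.percentile(H[b&(r<9)&ok],[25,50,75,90]),'ring',np.median(H[ring]))
E
```

```text
pics/w3.npz head [0.0087 0.0097 0.0104 0.0109] ring -1.2733572077598108e-06
pics/w4.npz head [0.0089 0.0096 0.0102 0.0108] ring 0.00010850339718452838
pics/w11.npz head [0.0052 0.0057 0.0064 0.0068] ring 5.3745377576695036e-05
```

View pics/c_w11.png

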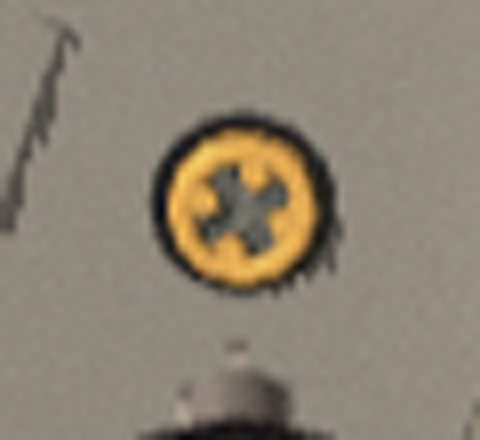

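```bash
python3 -c "
from tgt import *
s=env.sense();R=s['orientation'];print(tilt(R,np.array([0,0,1.])),R.T@np.array([0,-.05,.1]))"
```

```text
[ 0.5722  0.     -0.2093] [-0.0119 -0.1104 -0.0133]
```

Emit:
jog_arm:
  steps:
    - [0,-0.004,-0.037,-0.004,0,0,0]
    - [0,-0.004,-0.037,-0.004,0,0,0]
    - [0,-0.004,-0.037,-0.004,0.05,0,-0.018]
    - [0,0,0,0,0.13,0,-0.048]
    - [0,0,0,0,0.13,0,-0.048]
    - [0,0,0,0,0.13,0,-0.048]
    - [0,0,0,0,0.13,0,-0.048]
    - [0,0,0,0,0,0,0]

```text
time: 16.0
ee_pos: [0.5488, 0.0065, 0.3149]
orientation: [[-0.977, -0.013, 0.213], [-0.213, -0.015, -0.977], [0.016, -1.0, 0.012]]
force: [0.6, 1.5, -1.7]
opening: 0.0255
```

```bash
python3 go.py "[.4672,-.2754,.32]"; python3 -c "
from tgt import *
s=env.sense();R=s['orientation'];print(tilt(R,np.array([0,0,1.])))"
```

```text
16.0 [0.5488 0.0065 0.3149] q [ 0.1407  0.1205 -0.2677  1.5583  0.0451  1.4817 -1.4856] tool delta [0.1398 0.0001 0.2581] yaw z -77.68422461318126 y [-0.0128 -0.0149 -0.9998] F [ 0.6387  1.4597 -1.6788] op 0.025520059787653208
[-0.0118  0.      0.0157]
```

Emit:
jog_arm:
  steps:
    - [0,0.0195,0,0.036,-0.012,0,0.016]
    - [0,0.0195,0,0.036,0,0,0]
    - [0,0.0195,0,0.036,0,0,0]
    - [0,0.0195,0,0.036,0,0,0]
    - [0,0.0195,0,0.036,0,0,0]
    - [0,0.0195,0,0.036,0,0,0]
    - [0,0.0195,0,0.036,0,0,0]
    - [0,0,0,0,0,0,0]

```text
time: 16.8
ee_pos: [0.4669, -0.2697, 0.3023]
orientation: [[-0.974, -0.005, 0.225], [-0.225, 0.022, -0.974], [0.0, -1.0, -0.022]]
force: [0.5, -0.2, -0.9]
opening: 0.0252
```

```bash
python3 go.py "[.4672,-.2754,.25]"; python3 -c "
from tgt import *
s=env.sense();R=s['orientation'];print(tilt(R,np.array([0,0,1.])))";python3 shot.py w12
```

```text
16.8 [ 0.4669 -0.2697  0.3023] q [ 0.4646  0.0926 -0.0126  1.6112 -0.0161  1.452  -0.89  ] tool delta [0.001  0.0522 0.0067] yaw z -77.00955104205875 y [-0.0052  0.0216 -0.9998] F [ 0.4607 -0.2382 -0.9204] op 0.025166317901020398
[0.0222 0.     0.0002]
16.8 [ 0.4669 -0.2697  0.3023] [ 0.4646  0.0926 -0.0126  1.6112 -0.0161  1.452  -0.89  ] [ 0.4607 -0.2382 -0.9204]
```

View pics/w12.png

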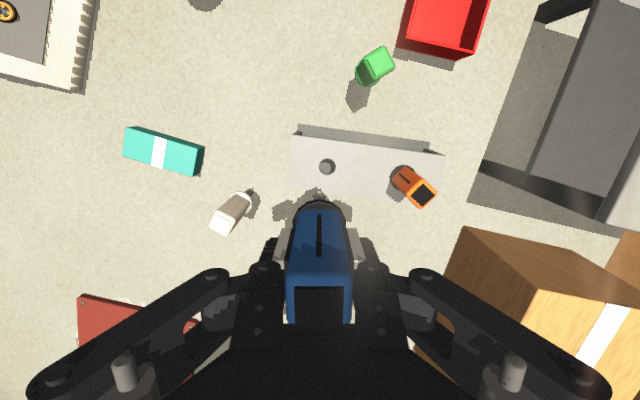

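Hole is visible at (327,167). I'll measure its centre and the tip offset, including the bit's pixel.

```bash
python3 - <<'E'
from m1 import *
np.set_printoptions(precision=4,suppress=True)
p,d,cm,z=an("pics/w12.npz",(295,145,355,215))
g=cv2.cvtColor(p,cv2.COLOR_RGB2GRAY);b=np.zeros_like(g);b[155:180,314:340]=(g[155:180,314:340]<130)*255
cn,_=cv2.findContours(b,0,2);c=max(cn,key=cv2.contourArea);G=plane(cm,c.reshape(-1,2),.075)[:,:2].astype(np.float32)
print(cv2.minEnclosingCircle(c),cv2.minEnclosingCircle(G*1000))
Rt,pt=z['Rt'],z['pt'];print('tip px',proj(cm,pt+Rt[:,1]*.0906),'flange',proj(cm,pt+Rt[:,1]*.0306))
E
```

```text
((327.1129150390625, 166.3709716796875), 7.667915344238281) ((466.8052978515625, -275.86395263671875), 9.932952880859375)
tip px [[318.4894 195.5787]] flange [[318.4408 222.5742]]
```

View pics/c_w12.png

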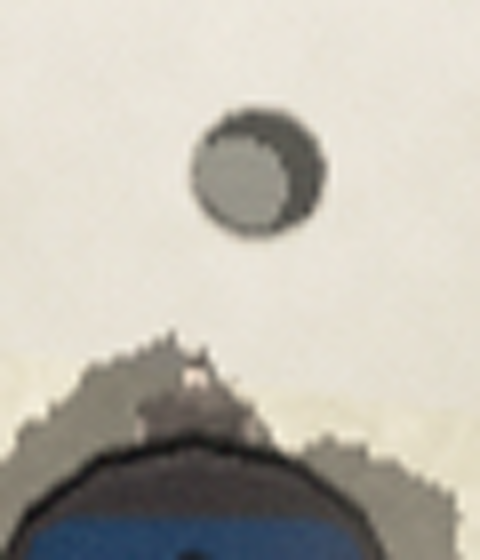

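Emit:
jog_arm:
  steps:
    - [0,0.0015,0.02,0.007,0.022,0,0]
    - [0,0,0.035,0,0,0,0]
    - [0,0,0.03,0,0,0,0]
    - [0,0,0.02,0,0,0,0]
    - [0,0,0,0,0,0,0]

```text
time: 17.35
ee_pos: [0.4702, -0.2659, 0.1903]
orientation: [[-0.973, 0.003, 0.231], [-0.231, 0.012, -0.973], [-0.005, -1.0, -0.011]]
force: [-1.2, 0.5, -0.4]
opening: 0.0254
```

```bash
python3 go.py "[.4668,-.2759,.1756]"; python3 -c "
from tgt import *
s=env.sense();R=s['orientation'];print(tilt(R,np.array([0,0,1.])))"
```

```text
17.35 [ 0.4702 -0.2659  0.1903] q [ 0.4623  0.143  -0.0245  1.7849 -0.0086  1.2164 -0.8964] tool delta [0.0057 0.0145 0.0091] yaw z -76.62769293080805 y [ 0.0025  0.0115 -0.9999] F [-1.1576  0.546  -0.3657] op 0.025430639064923065
[ 0.0107  0.     -0.0051]
```

Tip is at z≈0.10, above the plate. Correct laterally and the tilt, with settling rows.

Emit:
jog_arm:
  steps:
    - [0,0.0057,0,0.0091,0.011,0,-0.005]
    - [0,0,0,0,0,0,0]
    - [0,0,0,0,0,0,0]

```text
time: 17.65
ee_pos: [0.468, -0.2753, 0.1919]
orientation: [[-0.972, 0.002, 0.233], [-0.233, -0.0, -0.972], [-0.002, -1.0, 0.001]]
force: [-0.6, -0.2, -0.8]
opening: 0.0251
```

```bash
python3 go.py "[.4668,-.2759,.1756]"; python3 -c "
from tgt import *
s=env.sense();R=s['orientation'];print(tilt(R,np.array([0,0,1.])))"; python3 shot.py w13
```

```text
17.65 [ 0.468  -0.2753  0.1919] q [ 0.4676  0.1431 -0.0189  1.7813  0.002   1.2152 -0.8874] tool delta [0.0013 0.0163 0.0003] yaw z -76.5232935663073 y [ 0.0021 -0.0001 -1.    ] F [-0.6188 -0.1962 -0.7559] op 0.025052270401572683
[-0.0006  0.     -0.0021]
17.65 [ 0.468  -0.2753  0.1919] [ 0.4676  0.1431 -0.0189  1.7813  0.002   1.2152 -0.8874] [-0.6188 -0.1962 -0.7559]
```

View pics/w13.png

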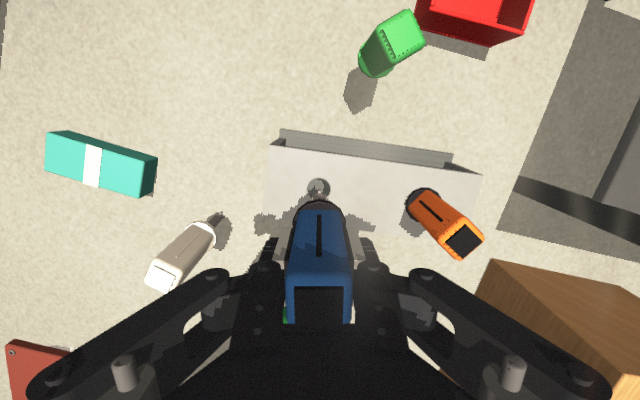

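Emit:
jog_arm:
  steps:
    - [0,0.001,0.008,0,0,0,0]
    - [0,0,0.01,0,0,0,0]
    - [0,0,0.01,0,0,0,0]
    - [0,0,0,0,0,0,0]

```text
time: 18.1
ee_pos: [0.4677, -0.2761, 0.163]
orientation: [[-0.973, 0.005, 0.233], [-0.233, -0.001, -0.973], [-0.004, -1.0, 0.002]]
force: [-0.2, 0.2, -2.3]
opening: 0.0255
```

```bash
python3 go.py "[.4668,-.2759,.1063]"; python3 -c "
from tgt import *
s=env.sense();R=s['orientation'];print(tilt(R,np.array([0,0,1.])))"
```

```text
18.1 [ 0.4677 -0.2761  0.163 ] q [ 0.4692  0.1642 -0.0191  1.8187  0.0024  1.1537 -0.8867] tool delta [ 0.0011  0.0567 -0.0005] yaw z -76.54765391296978 y [ 0.0049 -0.0013 -1.    ] F [-0.1545  0.2436 -2.3338] op 0.025463733305718994
[-0.0024  0.     -0.0044]
```

Emit:
jog_arm:
  steps:
    - [0,0.001,0.012,0,-0.002,0,-0.004]
    - [0,0,0.013,0,0,0,0]
    - [0,0,0.013,0,0,0,0]
    - [0,0,0.008,0,0,0,0]
    - [0,0,0,0,0,0,0]

```text
time: 18.6
ee_pos: [0.4661, -0.2759, 0.1116]
orientation: [[-0.973, -0.002, 0.233], [-0.233, 0.001, -0.973], [0.002, -1.0, -0.001]]
force: [0.0, -0.5, -1.4]
opening: 0.0252
```

```bash
python3 go.py "[.4668,-.2759,.1063]"; python3 -c "
from tgt import *
s=env.sense();R=s['orientation'];print(tilt(R,np.array([0,0,1.])))"
```

```text
18.6 [ 0.4661 -0.2759  0.1116] q [ 0.47    0.2155 -0.0199  1.8713  0.0049  1.0567 -0.8878] tool delta [-0.0007  0.0053  0.0002] yaw z -76.53747856506132 y [-0.0018  0.0008 -1.    ] F [ 0.0199 -0.4821 -1.4402] op 0.025201606082285152
[ 0.0012 -0.      0.0015]
```

Emit:
jog_arm:
  steps:
    - [0,0,0.003,0,0,0,0]
    - [0,0,0.002,0,0,0,0]
    - [0,0,0.0015,0,0,0,0]
    - [0,0,0,0,0,0,0]

```text
time: 19.0
ee_pos: [0.4669, -0.2762, 0.106]
orientation: [[-0.973, -0.0, 0.233], [-0.233, 0.0, -0.973], [0.0, -1.0, -0.0]]
force: [0.0, -0.6, -1.7]
opening: 0.0253
```

```bash
python3 go.py "[.4668,-.2759,.1063]"
```

```text
19.0 [ 0.4669 -0.2762  0.106 ] q [ 0.47    0.222  -0.0201  1.8761  0.0051  1.0436 -0.888 ] tool delta [ 0.0001 -0.0003 -0.0003] yaw z -76.53932474412608 y [-0.      0.0001 -1.    ] F [ 0.0256 -0.6472 -1.7266] op 0.025317134979959716
```

Emit:
jog_arm:
  steps:
    - [0,0,0.0015,0,0,0,0]
    - [0,0,0.0015,0,0,0,0]

```text
time: 19.2
ee_pos: [0.4675, -0.2764, 0.1055]
orientation: [[-0.973, 0.002, 0.233], [-0.233, -0.0, -0.973], [-0.001, -1.0, 0.001]]
force: [-8.8, 4.5, 19.7]
opening: 0.0252
```

Emit:
jog_arm:
  steps:
    - [0,0,0.001,0,0,0,0]

```text
time: 19.3
ee_pos: [0.4674, -0.2763, 0.1056]
orientation: [[-0.973, 0.001, 0.233], [-0.233, -0.0, -0.973], [-0.001, -1.0, 0.001]]
force: [-4.3, 1.4, 6.1]
opening: 0.0257
```

Emit:
jog_arm:
  steps:
    - [0.5,0,0,0,0,0,0]
    - [1,0,0,0,0,0,0]
    - [1,0,0,0,0,0,0]
    - [1,0,0,0,0,0,0]
    - [1,0,0,0,0,0,0]
    - [1,0,0,0,0,0,0]

```text
time: 19.9
ee_pos: [0.4682, -0.2768, 0.1062]
orientation: [[-0.973, 0.004, 0.233], [-0.233, -0.002, -0.973], [-0.003, -1.0, 0.002]]
force: [-0.3, -0.6, -0.2]
opening: 0.0854
```

Emit:
jog_arm:
  steps:
    - [1,0,-0.01,0,0,0,0]
    - [1,0,-0.02,0,0,0,0]
    - [1,0,-0.035,0,0,0,0]
    - [1,0,-0.045,0,0,0,0]
    - [1,0,-0.045,0,0,0,0]
    - [1,0,-0.045,0,0,0,0]
    - [1,0,0,0,0,0,0]

```text
time: 20.6
ee_pos: [0.4661, -0.2758, 0.317]
orientation: [[-0.973, 0.002, 0.233], [-0.233, -0.001, -0.973], [-0.002, -1.0, 0.001]]
force: [1.0, -0.2, -0.1]
opening: 0.0851
```

```bash
python3 shot.py w14; python3 - <<'E'
from m5 import *
from station import snapshot,camera_model
p,d,cm,z,hsv,W=hatch("pics/w14.npz",(280,120,370,220))
yy,xx=np.mgrid[0:400,0:640]
m=((W[...,2]>.150)&(W[...,2]<.164)&(abs(W[...,0]-.467)<.03)&(abs(W[...,1]+.276)<.03)).astype(np.uint8)
cn,_=cv2.findContours(m,0,2);c=max(cn,key=cv2.contourArea);print(cv2.minAreaRect((plane(cm,c.reshape(-1,2),.156)[:,:2]*1000).astype(np.float32)),np.median(W[...,2][m>0]))
for n in("scene","side"):
    p,d=snapshot(n);cv2.imwrite(f"pics/{n}9.png",p[:,:,::-1])
E
```

```text
20.6 [ 0.4661 -0.2758  0.317 ] [ 0.4646  0.0805 -0.0132  1.5948  0.0008  1.4639 -0.8847] [ 0.9795 -0.2098 -0.0595]
((468.1944580078125, -275.4722595214844), (24.022871017456055, 24.650676727294922), 13.448549270629883) 0.15554610925229237
```

View pics/w14.png

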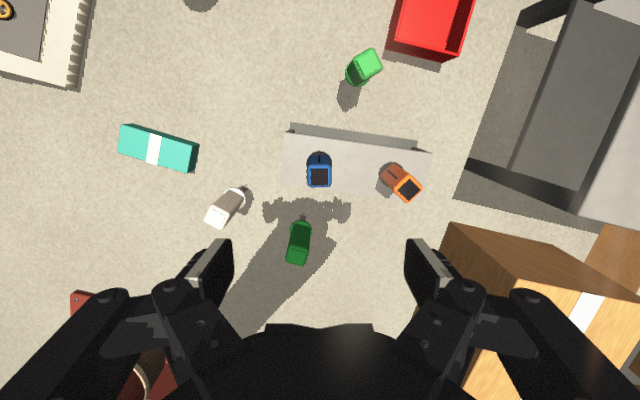

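View pics/side9.png

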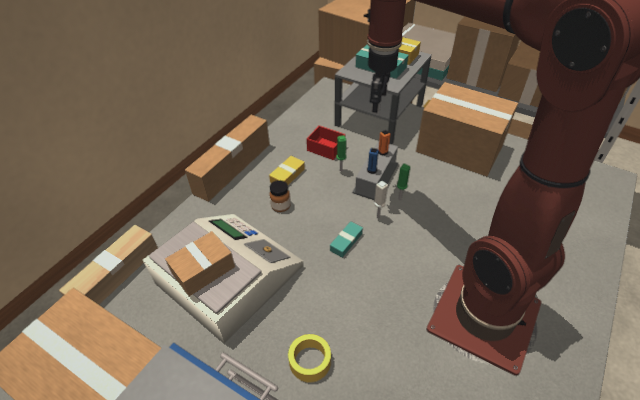

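```bash
python3 -c "
from station import ticket
print(ticket.finish_job())"
```

```text
the job is handed in; nothing more can be done
None
```

The hatch screw is driven fully home and the blue cross-head screwdriver is back upright in its own hole of the stand. I handed the job in at about 21 s of the 58 s allowed.

**What I did:** I lifted the driver out of the stand and lined its bit up with the recess as seen by the wrist camera. I then drove the screw clockwise about 3 rad. After that I withdrew, seated the driver in its hole, let go and moved the arm clear above the stand.

**Last checks:**
- **Screw:** Near the end the driver stopped going in. The turning moment rose from about 0.18 to about 0.5 N m, which is the hard stop. The head top measured about 9.7 mm above the hatch before and 5.7 to 6 mm after, where home is 6 mm.
- **Driver:** Its flange touched the stand at the same height as when I picked it up. After release its top read 0.1555 m against 0.156 m expected, and it stood centred on the hole.
- **Other things:** In the last side and wrist pictures the bystanders look unmoved. I compared these by eye only.

**Off target:**
- **Push on the screw:** It briefly reached about 25 N when the bit bottomed, above the 3 to 15 N suggested for seeking the recess; during the turning it stayed at 9 to 15 N.
- **Side offset:** The computed bit position drifted sideways by up to about 2 mm under that push, and I corrected it as I went.
- **Setting the driver down:** The force briefly reached about 20 N before I let go.

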